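# Pack and lock a sample transport case

## Robot

A 6-joint arm with a two-finger parallel gripper is mounted at the origin on the work surface. World frame = base frame: x ahead of the robot, y to its left, z up, the work surface at z = 0. Lengths are in mm, angles in degrees, forces in N, time in s.
With the tool pointing down it reaches from about 300 to 850 mm from the base axis. Payload 4.2 kg.
Tool frame: the origin (TCP) lies midway between the tips of the shut fingers; the grasp point (between the pads) lies 19 mm behind it; z points along the fingers, y is the direction in which the jaws open and shut (so a half turn about z gives the same grasp; the last joint's range is limited). The gripper opens to 91 mm and grips with 3 to 60 N. Pads are 32 mm wide; open, the fingers measure 118 mm over their backs; the gripper's body (76 mm by 178 mm) begins 60 mm behind the grasp point.
Start: joints at [-1.146, 18.312, 89.639, -0, 72.044, -1.146], TCP at [575.016, 0, 213.976] pointing down, gripper open.
Joint ranges: [-177.97, 177.97], [-48.28, 115.42], [12.27, 149.76], [-77.06, 257.06], [2.81, 150.46], [-146.56, 146.56]. Speed limits (degrees/s): [147.25, 147.25, 180, 180, 180, 180].

## Interface

Orientations are given as [roll, pitch, yaw] about the fixed x, y, z axes, in that order (R = Rz(yaw) Ry(pitch) Rx(roll)).
In Python, from workcell import env gives the robot as it stands.
- The arm moves only by the shell command python3 -m jog 'ROWS' [FORCE]. ROWS is JSON, a list of rows, each an object of numbers: "dx", "dy", "dz": the shift along the world's x, y, z in m; "wx", "wy", "wz": the turn, a rotation vector about the world's x, y, z in rad; "grip": the gripper's target within -1 to 1 (shut at 1, half-way at 0, fully open at -1). In form: [{"dx": .., "dy": .., "dz": .., "wx": .., "wy": .., "wz": .., "grip": ..}, ...]. A call has 1 to 10 rows; each row shifts and turns the commanded pose from where the row before left it; what a row does not reach is not made up. A row lasts 1/10 s, in which the tool goes at most 50 mm and 8.59 degrees, less where a joint would pass 70% of its speed; a pose out of reach is approached as far as the arm can. A call with a gripper value outside its range is refused whole. The fingers move at their own pace and stop on an object; FORCE is the grip in N (left out, the last holds). Time passes only in rows, so rows that do not move let the fingers close. It gives the time, the measured TCP pose, the force and the opening at its end, in the units of the state.
- env.state(): the state, without advancing time (a new reading comes with each control period).
- env.grab_frame(name): name is "scene" or "side" or "wrist"; returns the picture (420x560x3 uint8, red, green, blue); there is no depth.
- env.get_calibration(name): a dict with "fx", "fy", "cx", "cy" (pixels), "R" (3x3) and "t" (3): a world point X has camera coordinates R X + t. Camera axes: x right, y down, z forward; pixel columns grow to the right and rows downward; lengths in mm; the calibration is good to about 2 mm. The wrist camera is an equidistant fisheye: a pixel r from the principal point sees the ray r / f radians off the axis. A picture is of the moment at which its call begins: read the wrist's pose just before it. get_calibration takes no time and is no camera call; for the wrist camera it gives the pose at the moment of the call.
- env.job_done(): hands the job in, once; it reports no verdict.
The state is a dict: "time_s": time; "qpos": joint angles; "qvel": joint speeds; "effort": joint torques, N m; "ee_pos": TCP position; "ee_rot": TCP orientation; "force": force on the tool from outside, world axes, zero at the start; "torque": the same for the moment, N m; "gripper_width": finger opening in mm.
Only numpy, scipy, OpenCV 4.12 (cv2) and the standard library are available. Lean on these libraries where they do the work, as an engineer would, in place of code of your own. Each camera call takes 0.05 s, during which the arm holds its last target. There are 200 camera calls.

## Task

Push the transport case's lid up past its balance point so that it stays open by itself, put every square sample bottle on the table into the case (standing or lying, below the rim), and then shut the lid. Then lock it: with the ratchet's pawl lever flipped over to the locking side, swing the ratchet handle back and forth until the locking bar points straight in over the lid; turn the bar only through the handle, never by touching it. Leave the other things on the table where they are.

Things in the scene. Friction and masses are not known exactly. Their poses are not given: they have to be found in the camera images.
- case: Grey open-topped case fixed to the table, 200 mm along its x, 120 mm along its y, walls 65 mm high and 5 mm thick, floor 5 mm thick; two dividers 20 mm high above the floor (centred at x = -32 and +32 mm, across the case) make three bays about 60 mm (x) by 110 mm (y). Origin: centre of its underside, on the table; z up. The lid hinge runs along the +y rim; a ratchet lock stands on a post at x = +160 mm, y = 0, outside the +x end.
- lid (a joint): White hinged lid of the case, 200 x 120 x 8 mm, 0.3 kg: 0 shut, grows as it opens, stop at 1.95 rad. It balances near 1.6 rad: below that it falls shut, above it falls open against the stop and stays.
- lid_hinge (a point): Middle of the lid's hinge line (which runs along the case's x), 60 mm to +y of the case's middle, 65 mm above the table.
- lid_bar (a point): Middle of the lid's round steel handle bar: 10 mm thick, 90 mm long, parallel to the hinge, held by two stubs at its ends 35 to 40 mm out in front of the lid's free (-y) edge, in the plane of the lid, 160 mm from the hinge line; 69 mm above the table when the lid is shut. It can be pinched from above at any lid angle, one finger each side, and turns between the fingers.
- axis (a point): Point on the vertical axis of the ratchet (wheel, locking bar and handle all turn about it), 104 mm above the table, at the level of the pawl lever. Its x axis points along the ratchet handle, away from the axis; z up.
- spindle (a joint): Angle of the toothed wheel (16 round teeth) that carries the locking bar, rad, counter-clockwise from above, 0 to 2.9 (stops). At 0 the bar points 20 degrees counter-clockwise of the case's +x, at 2.79 straight in over the lid (the case's -x). Locked means above 2.6. It has 0.8 N m of friction and stays where it is left.
- lockbar: Dark steel locking bar under the ratchet wheel, 20 mm wide, 7 mm thick, reaching 105 mm from the axis along its own x, 77 to 84 mm above the table, just over the lid's top. Origin on the axis. It must not be touched by the robot.
- handle (a joint): Angle of the ratchet handle, rad, counter-clockwise from above, -0.55 to 0.55 (stops); 0: it points to the case's -y. 0.4 N m of friction, stays where it is left. With the pawl on the locking side, swinging it counter-clockwise turns the wheel and bar with it, and swinging it clockwise clicks back freely over the teeth (0.39 rad each); with the pawl on the other side it is the other way round.
- handle_grip (a point): The handle's upright round black grip, 18 mm thick, standing from 96 to 140 mm above the table, 120 mm from the ratchet axis; this point is on its centre line, 120 mm above the table.
- pawl (a joint): Angle of the ratchet's pawl lever relative to the handle, rad, -0.28 to 0.28 (stops), counter-clockwise from above. A snap-over spring holds it at either side; it rests at 0.08 to 0.28 either way (less than 0.28 when its toe happens to stand on a tooth). Positive: the locking side. It starts negative. To flip it, push its peg past the middle (about 3 N).
- pawl_peg (a point): Centre line of the black upright peg on the pawl lever, 12 mm thick, from 108 to 138 mm above the table; this point 128 mm above it. The lever is pivoted on the handle, 50 mm from the ratchet axis, and points back inwards, so that the peg stands above the axis: seen along the handle from the axis (point axis), the peg is 14 mm to the left (+y of that point) on the start side and 14 mm to the right (-y) on the locking side.
- bottle1: White square sample bottle with a round grey cap, 38 x 38 mm, 42 mm to the shoulder, 53 mm with the 31 mm cap, 70 g. Origin: centre of its underside, z up through the cap. Two or three such bottles are present; None at the start means absent.
- bottle2: White square sample bottle with a round grey cap, 38 x 38 mm, 42 mm to the shoulder, 53 mm with the 31 mm cap, 70 g. Origin: centre of its underside, z up through the cap. Two or three such bottles are present; None at the start means absent.
- bottle3: White square sample bottle with a round grey cap, 38 x 38 mm, 42 mm to the shoulder, 53 mm with the 31 mm cap, 70 g. Origin: centre of its underside, z up through the cap. Two or three such bottles are present; None at the start means absent.
- bottle4: White square sample bottle with a round grey cap, 38 x 38 mm, 42 mm to the shoulder, 53 mm with the 31 mm cap, 70 g. Origin: centre of its underside, z up through the cap. Two or three such bottles are present; None at the start means absent.
- marker: Bystander: a black marker pen, 12 mm thick and 120 mm long, lying among the bottles.
- sanitiser: Bystander: a clear round bottle with cap, 60 mm across, 150 mm tall.
- dish: Bystander: a round steel bowl, 120 mm across, 40 mm high.
- tape: Bystander: a roll of paper tape lying flat, 72 mm across, 22 mm high.
- glovebox: Bystander: a cardboard box 90 x 140 x 60 mm.
- monitorette: Bystander: a small grey instrument 70 x 45 x 30 mm.

How it is judged (in metres and radians):
On the way, in this order (a step that is already met when the one before it is completed fails the run):
1. the lid stands open past its balance point by itself, untouched (value of joint lid above 1.7 rad and contact force between each of the fingers, the arm and case below 0.5 N), for 0.3 s.
2. all bottles are in the case, let go, the lid still open (value of joint lid above 1.6 rad and x of bottle1 in the frame of case between -0.095 and 0.095 m and y of bottle1 in the frame of case between -0.055 and 0.055 m and z of bottle1 in the frame of case between 0 and 0.062 m and x of bottle2 in the frame of case between -0.095 and 0.095 m and y of bottle2 in the frame of case between -0.055 and 0.055 m and z of bottle2 in the frame of case between 0 and 0.062 m and x of bottle3 in the frame of case between -0.095 and 0.095 m and y of bottle3 in the frame of case between -0.055 and 0.055 m and z of bottle3 in the frame of case between 0 and 0.062 m and x of bottle4 in the frame of case between -0.095 and 0.095 m and y of bottle4 in the frame of case between -0.055 and 0.055 m and z of bottle4 in the frame of case between 0 and 0.062 m and contact force between the fingers and bottle1 below 0.3 N and contact force between the fingers and bottle2 below 0.3 N and contact force between the fingers and bottle3 below 0.3 N and contact force between the fingers and bottle4 below 0.3 N), for 0.3 s.
3. the lid is shut (value of joint lid below 0.06 rad), for 0.2 s.
4. the locking bar has been turned in over the lid by the ratchet (value of joint spindle above 2.6 rad and value of joint pawl above 0.04 rad and value of joint lid below 0.06 rad), for 0.2 s.
At the end, for the whole second after the job is handed in: Every bottle present lies or stands in the case between its walls and below the rim, at rest; the lid is shut (within 0.06 rad), the pawl lever is on the locking side (above 0.04 rad), and the locking bar is at 2.6 rad or more (within 11 degrees of straight in over the lid, or up to its stop) (all of step 4 and x of bottle1 in the frame of case between -0.095 and 0.095 m and y of bottle1 in the frame of case between -0.055 and 0.055 m and z of bottle1 in the frame of case between 0 and 0.062 m and x of bottle2 in the frame of case between -0.095 and 0.095 m and y of bottle2 in the frame of case between -0.055 and 0.055 m and z of bottle2 in the frame of case between 0 and 0.062 m and x of bottle3 in the frame of case between -0.095 and 0.095 m and y of bottle3 in the frame of case between -0.055 and 0.055 m and z of bottle3 in the frame of case between 0 and 0.062 m and x of bottle4 in the frame of case between -0.095 and 0.095 m and y of bottle4 in the frame of case between -0.055 and 0.055 m and z of bottle4 in the frame of case between 0 and 0.062 m and linear speed of each of bottle1, bottle2, bottle3, bottle4 below 0.02 m/s); the robot touches nothing.
It fails at once if the robot touches the locking bar (contact force between any of the fingers, the arm and lockbar above 1 N).
It fails at once if a bystander is pushed more than 6 cm (distance of any of marker, sanitiser, dish, tape, glovebox, monitorette from where it was at the start of the episode above 0.06 m).
Of bottle1, bottle2, bottle3, bottle4 only 2 to 3 are there at a start; the rules pass over those that are not, and their reading is None.
At some moment in a run one of bottle1, bottle2, bottle3, bottle4 may be knocked a few centimetres aside while the robot is not near it.
Once in a run the grip may slacken for a moment while it holds something.
It also fails if it takes over 192 s, if anything falls off the work surface, if the arm or the gripper's body presses on something with over 40 N, if the wrist force passes 120 N, or if a joint passes its speed limit or range.

## Working session

There is one attempt and no reset: what is moved stays moved. The work goes in short steps, Python scripts to look and compute and a shell command to move; the robot and the scene stay as the last step left them, time stands still between calls to the robot, and variables do not carry over. Pictures are saved under pics/ and viewed, about 12 in all and at most 16, crops included, and the job is handed in when it is done.

```bash
ls; mkdir -p pics; python3 - <<'E'
from workcell import env
import cv2
s=env.state();print(s)
for n in("scene","side"):
    f=env.grab_frame(n);cv2.imwrite(f"pics/{n}0.png",cv2.resize(f[:,:,::-1],(800,600),interpolation=cv2.INTER_CUBIC))
    print(n,env.get_calibration(n))
print(env.get_calibration("wrist"))
E
```

```text
pics
{'time_s': 0.0, 'qpos': array([-1.14526773e+00,  1.83518215e+01,  8.97102061e+01,  8.73566459e-04,
        7.20447935e+01, -1.14475580e+00]), 'qvel': array([-4.85127186e-02,  6.20365224e-03, -2.92258021e-02,  2.78319476e-02,
        1.01287475e-01,  9.95211787e-05]), 'effort': array([-5.01459035e-04, -4.12465632e+01, -2.31973493e+01,  7.28826877e-02,
        4.58198413e-02, -1.41870069e-04]), 'ee_pos': array([5.74455925e+02, 2.30147024e-02, 2.13092750e+02]), 'ee_rot': array([-1.79893217e+02, -2.96446975e-03,  8.99992152e+01]), 'force': array([-0.96453067, -0.78705581,  0.14455098]), 'torque': array([ 0.0318687 , -0.00490327,  0.02820189]), 'gripper_width': 91.32156321683163}
scene {'fx': 451.5244097601868, 'fy': 451.5244097601868, 'cx': 283.5012772820102, 'cy': 212.8039742727236, 'R': array([[ 0.11557605,  0.99327   , -0.00754221],
       [ 0.76626452, -0.0939883 , -0.63561378],
       [-0.63204498,  0.0676824 , -0.77197036]]), 't': array([ -82.48878585, -333.4968192 , 1692.80759822])}
side {'fx': 493.17279643539536, 'fy': 493.17279643539536, 'cx': 275.43556549514904, 'cy': 219.14495450885315, 'R': array([[ 0.95904375, -0.28323679,  0.00346593],
       [-0.21514316, -0.73632782, -0.64150976],
       [ 0.18425122,  0.61449025, -0.76710705]]), 't': array([-509.04487893,  210.38719776, 1099.55450469])}
{'fx': 325.19226210127806, 'fy': 325.19226210127806, 'cx': 285.73800975093667, 'cy': 212.40024370383867, 'R': array([[ 9.99999861e-01, -1.88141704e-04, -4.91721647e-04],
       [-5.08937287e-05, -9.64139408e-01,  2.65396308e-01],
       [-5.24020331e-04, -2.65396246e-01, -9.64139283e-01]]), 't': array([-574.96373397,  -29.17744147,  391.52468573])}
```

View pics/scene0.png

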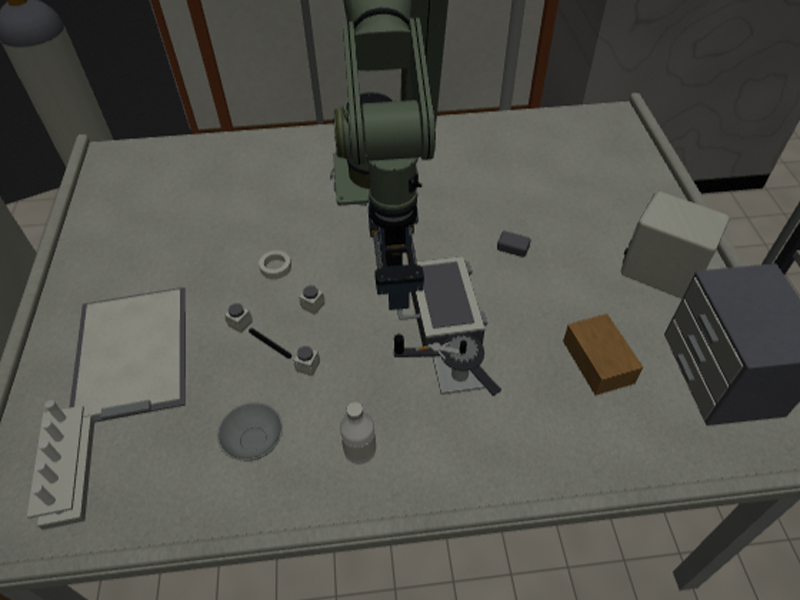

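View pics/side0.png

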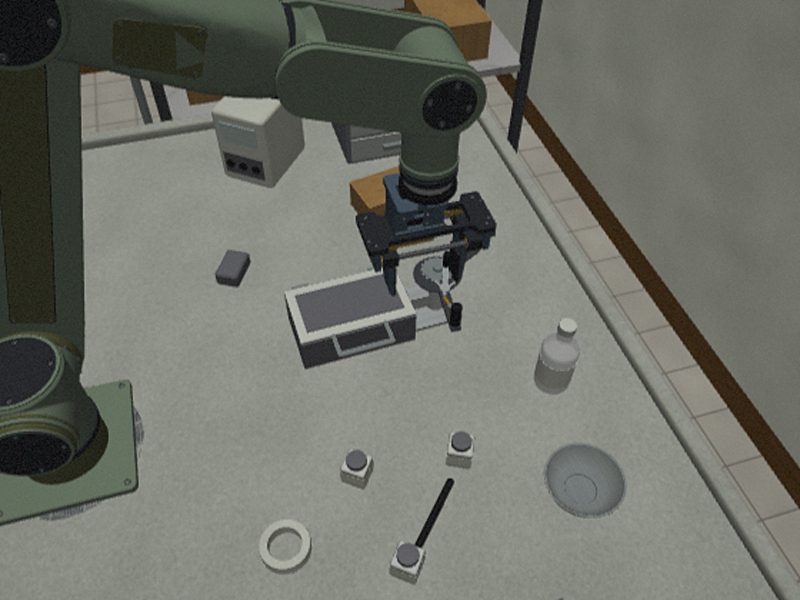

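The scene view shows the case with its lid shut, the ratchet at its far end, and the handle pointing left towards world -y. There are three bottles: caps at (236,309), (312,291) and (305,352) in the scene view, and at (407,554), (357,460) and (461,440) in the side view. The marker lies between the bottles.

```bash
cat > h.py <<'E'
from workcell import env
import numpy as np, cv2
def ray(n,u,v,s=0.7,cal=None,off=(0,0)):
    c=cal or env.get_calibration(n);R=np.array(c["R"]);t=np.array(c["t"])
    x=(off[0]+u*s-c["cx"])/c["fx"];y=(off[1]+v*s-c["cy"])/c["fy"]
    if n=="wrist":
        r=np.hypot(x,y); d=np.array([x/r*np.sin(r),y/r*np.sin(r),np.cos(r)]) if r>0 else np.array([0,0,1.])
    else: d=np.array([x,y,1.])
    return -R.T@t,R.T@d
def atz(n,u,v,z,s=0.7,cal=None,off=(0,0)):
    o,d=ray(n,u,v,s,cal,off);return np.round(o+d*(z-o[2])/d[2],1)
def crop(n,x0,y0,w,h,k,name,f=None):
    f=env.grab_frame(n) if f is None else f
    cv2.imwrite("pics/"+name,cv2.resize(f[y0:y0+h,x0:x0+w,::-1],None,fx=k,fy=k,interpolation=cv2.INTER_CUBIC))
E
python3 - <<'E'
from h import *
for nm,z,a,b in[("b1",53,(236,309),(407,554)),("b2",53,(312,291),(357,460)),("b3",53,(305,352),(461,440)),("mk1",6,(252,331),(416,543)),("mk2",6,(290,356),(450,482)),("grip top",140,(399,336),(456,304)),("lid+x-y",73,(427,333),(414,312)),("sanit top",150,(355,406),(567,324)),("tape",22,(275,262),(285,543)),("dish",40,(250,431),(585,478))]:
    print(nm,atz("scene",*a,z),atz("side",*b,z))
for nm,n,p,z in[("lid-x+y","scene",(467,259),73),("lid+x+y","scene",(484,322),73),("lid-x-y","side",(300,340),73),("lid-x+y","side",(286,290),73),("bar a","side",(335,352),69),("bar b","side",(393,342),69),("peg","scene",(463,343),138),("mon","scene",(514,240),30),("glove","scene",(600,350),60)]:
    print(nm,atz(n,*p,z))
f=env.grab_frame("scene")
a=cv2.resize(f[170:300,140:280,::-1],None,fx=4,fy=4,interpolation=cv2.INTER_CUBIC)[:420]
cv2.imwrite("pics/sc1.png",cv2.resize(f[170:290,255:365,::-1],None,fx=5,fy=5,interpolation=cv2.INTER_CUBIC))
E
```

```text
b1 [ 453.1 -323.7   53. ] [ 452.2 -329.1   53. ]
b2 [ 422.8 -165.1   53. ] [ 423.2 -175.6   53. ]
b3 [ 580.4 -182.7   53. ] [ 580.3 -187.1   53. ]
mk1 [ 478.2 -298.7    6. ] [ 475.2 -300.6    6. ]
mk2 [ 552.6 -218.9    6. ] [ 552.7 -225.6    6. ]
grip top [ 6.282e+02 -1.000e-01  1.400e+02] [632.3  -1.6 140. ]
lid+x-y [578.   60.1  73. ] [582.5  54.3  73. ]
sanit top [772.1 -90.2 150. ] [777.  -94.5 150. ]
tape [ 297.8 -249.9   22. ] [ 297.9 -255.2   22. ]
dish [ 735.7 -287.1   40. ] [ 735.7 -290.3   40. ]
lid-x+y [389.4 174.   73. ]
lid+x+y [564.5 177.2  73. ]
lid-x-y [386.7  49.7  73. ]
lid-x+y [385.5 163.5  73. ]
bar a [436.1  13.   69. ]
bar b [531.6   6.2  69. ]
peg [656.7 114.4 138. ]
mon [303.2 302.9  30. ]
glove [650.5 391.9  60. ]
```

View pics/sc1.png

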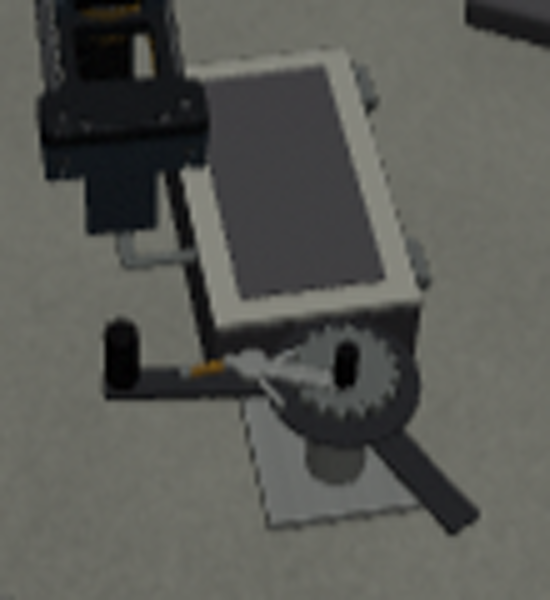

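The crop shows the lid corners at (215,330), (420,303) and (340,50), the bar's elbow at (125,262), the grip top at (120,325), the peg top at (346,348), and the wheel centred at about (340,370).

```bash
python3 - <<'E'
from h import *
o=(255,170)
for nm,p,z in[("+x-y",(215,330),73),("+x+y",(421,302),73),("-x+y",(340,50),73),("bar+x",(125,262),69),("griptop",(121,325),140),("gripbot",(122,387),96),("peg",(347,347),138),("pegbot",(345,385),108),("bartip",(462,523),84),("platecorner-y+x",(268,527),0)]:
    print(nm,atz("scene",*p,z,s=.2,off=o))
E
```

```text
+x-y [587.7  56.2  73. ]
+x+y [582.3 174.8  73. ]
-x+y [382.5 162.9  73. ]
bar+x [530.1  11.7  69. ]
griptop [ 6.275e+02 -3.000e-01  1.400e+02]
gripbot [636.3  -1.4  96. ]
peg [654.6 115.6 138. ]
pegbot [657.8 115.8 108. ]
bartip [735.  165.5  84. ]
platecorner-y+x [674.6  75.7   0. ]
```

```bash
python3 -m jog '[{"dy":-0.04,"dz":0.04,"dx":-0.03},{"dy":-0.05,"dz":0.04,"dx":-0.03},{"dy":-0.05,"dz":0.04},{"dy":-0.05}]' 20; python3 - <<'E'
from h import *
s=env.state();c=env.get_calibration("wrist");print(s["ee_pos"],s["ee_rot"],c["R"].tolist(),c["t"].tolist())
f=env.grab_frame("wrist");cv2.imwrite("pics/w1.png",cv2.resize(f[:,:,::-1],(800,600),interpolation=cv2.INTER_CUBIC))
f=env.grab_frame("scene");cv2.imwrite("pics/sc2.png",cv2.resize(f[170:290,255:365,::-1],None,fx=5,fy=5,interpolation=cv2.INTER_CUBIC))
E
```

```text
[ 5.74613174e+02 -4.16347118e-03  2.13319249e+02] [-1.79921188e+02 -8.70313053e-04  8.99983430e+01] [[0.9999999530090952, -0.00018882733715194582, -0.00024150785911068596], [-0.00011795974727696858, -0.9641386138132974, 0.26539917000562296], [-0.0002829616710624969, -0.26539912904606955, -0.9641385907815756]] [-575.0931395800327, -29.169955324122583, 391.49351841001777]invalid input
```

View pics/w1.png

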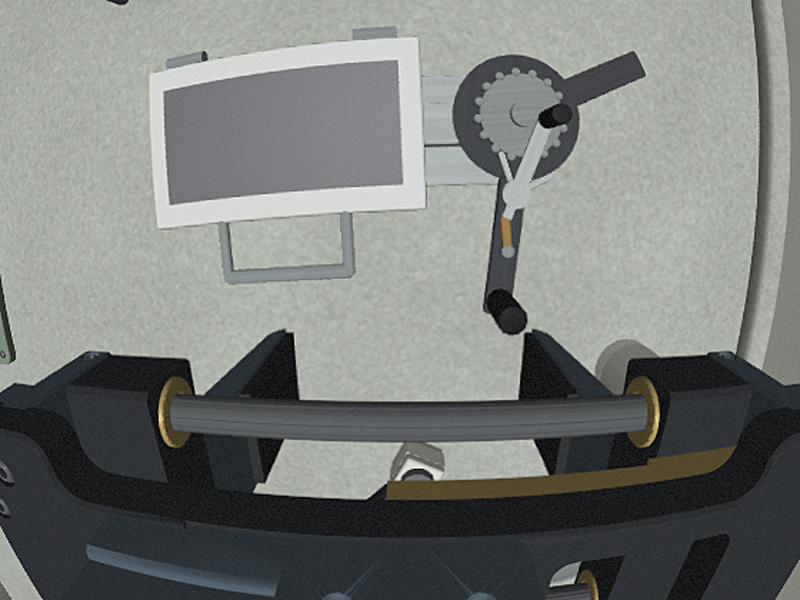

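View pics/sc2.png

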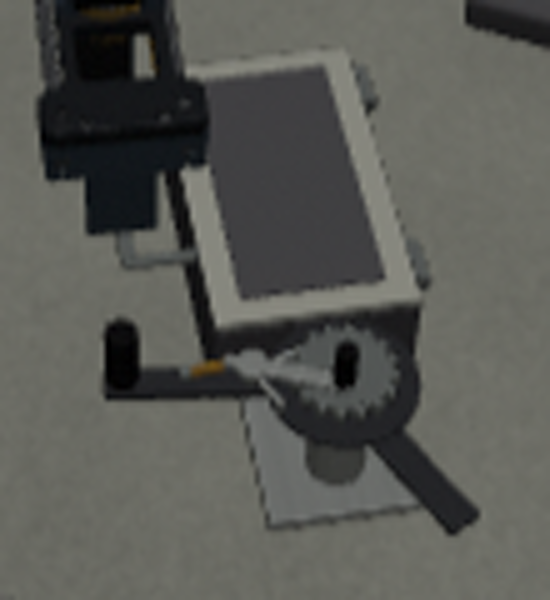

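The wrist view shows the lid's corners at (150,74), (418,37), (426,208) and (158,228). The bar's ends are at (227,278) and (353,272), the grip top at (513,320), and the peg top at (560,113). The jog was refused, so the arm has not moved. Next I'll compute the case pose and test the jog format.

```bash
python3 - <<'E'
from h import *
P={}
for nm,p,z in[("-x+y",(150,74),73),("+x+y",(418,37),73),("+x-y",(426,208),73),("-x-y",(158,228),73),("bar-x",(226,278),69),("bar+x",(353,272),69),("griptop",(514,320),140),("gripbot",(493,300),96),("peg",(562,113),138),("pegbot",(547,118),108),("bartipA",(632,52),84),("bartipB",(646,76),84),("axis wheel",(524,113),95)]:
    P[nm]=atz("wrist",*p,z); print(nm,P[nm])
E
python3 -m jog '[{"dx":-0.03,"dy":-0.04,"dz":0.04,"wx":0,"wy":0,"wz":0,"grip":-1},{"dx":-0.03,"dy":-0.05,"dz":0.04,"wx":0,"wy":0,"wz":0,"grip":-1}]' 20
```

```text
-x+y [384.8 165.4  73. ]
+x+y [581.9 174.   73. ]
+x-y [587.3  55.9  73. ]
-x-y [389.2  48.   73. ]
bar-x [441.7   8.   69. ]
bar+x [536.9  11.3  69. ]
griptop [634.9  -1.6 140. ]
gripbot [630.6  -1.7  96. ]
peg [658.7 114.6 138. ]
pegbot [659.2 115.4 108. ]
bartipA [731. 174.  84.]
bartipB [741.8 157.7  84. ]
axis wheel [647.9 119.4  95. ]
time_s: 0.45
ee_pos: [529.6, -66.5, 273.3]
ee_rot: [-179.9, -0.0, 90.2]
force: [0.1, -0.8, 0.2]
gripper_width: 91.4
```

The jog needs complete rows. The wrist view puts the case at (485.8,111) with a yaw of about 2.4°. From that the bar is at (490,10.5), the axis at (645.7,117.7) and the grip at (631,-1.5). I'll go to the bar now, with the jaws turned along the case's y.

```bash
python3 -m jog '[{"dx":-0.0025,"dy":0.01,"dz":-0.014,"wx":0,"wy":0,"wz":-0.139,"grip":0.38},{"dx":-0.0025,"dy":0.01,"dz":-0.014,"wx":0,"wy":0,"wz":-0.139,"grip":0.38},{"dx":-0.0025,"dy":0.01,"dz":-0.014,"wx":0,"wy":0,"wz":-0.139,"grip":0.38},{"dx":-0.0025,"dy":0.01,"dz":-0.014,"wx":0,"wy":0,"wz":-0.139,"grip":0.38},{"dx":-0.0025,"dy":0.01,"dz":-0.014,"wx":0,"wy":0,"wz":-0.139,"grip":0.38},{"dx":-0.0025,"dy":0.01,"dz":-0.014,"wx":0,"wy":0,"wz":-0.139,"grip":0.38},{"dx":-0.0025,"dy":0.01,"dz":-0.014,"wx":0,"wy":0,"wz":-0.139,"grip":0.38},{"dx":-0.0025,"dy":0.01,"dz":-0.014,"wx":0,"wy":0,"wz":-0.139,"grip":0.38},{"dx":-0.0025,"dy":0.01,"dz":-0.014,"wx":0,"wy":0,"wz":-0.139,"grip":0.38},{"dx":-0.0025,"dy":0.01,"dz":-0.014,"wx":0,"wy":0,"wz":-0.139,"grip":0.38}]'
python3 -m jog '[{"dx":0,"dy":0,"dz":0,"wx":0,"wy":0,"wz":-0.139,"grip":0.38},{"dx":0,"dy":0,"dz":0,"wx":0,"wy":0,"wz":0,"grip":0.38},{"dx":0,"dy":0,"dz":0,"wx":0,"wy":0,"wz":0,"grip":0.38}]'
python3 - <<'E'
from h import *
f=env.grab_frame("side");cv2.imwrite("pics/sd1.png",cv2.resize(f[290:410,235:345,::-1],None,fx=5,fy=5,interpolation=cv2.INTER_CUBIC))
E
```

```text
time_s: 1.45
ee_pos: [505.2, 33.8, 132.9]
ee_rot: [180.0, 0.0, 10.0]
force: [-0.1, 0.7, -0.3]
gripper_width: 28.5
time_s: 1.75
ee_pos: [505.6, 33.4, 133.7]
ee_rot: [180.0, -0.0, 2.6]
force: [-0.2, -0.3, -0.3]
gripper_width: 28.6
```

View pics/sd1.png

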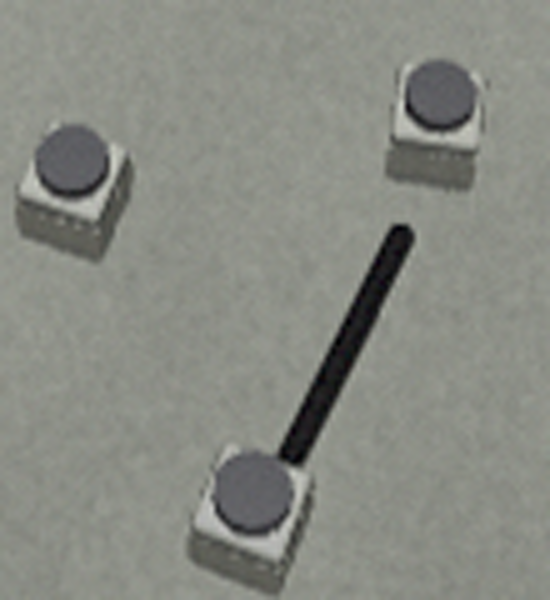

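The side crop shows the bottle caps at (72,160), (440,95) and (253,491). Their front shoulder edges run (20,192)-(98,222), (391,137)-(480,149) and (195,527)-(280,558).

```bash
python3 -m jog '[{"dx":-0.008,"dy":-0.0115,"dz":0,"wx":0,"wy":0,"wz":0,"grip":0.38},{"dx":-0.008,"dy":-0.0115,"dz":0,"wx":0,"wy":0,"wz":0,"grip":0.38},{"dx":0,"dy":0,"dz":-0.02,"wx":0,"wy":0,"wz":0,"grip":0.38},{"dx":0,"dy":0,"dz":-0.02,"wx":0,"wy":0,"wz":0,"grip":0.38},{"dx":0,"dy":0,"dz":0,"wx":0,"wy":0,"wz":0,"grip":0.38}]'
python3 - <<'E'
from h import *
o=(235,290)
for n,c,a,b in[("b2",(72,160),(20,192),(98,222)),("b3",(440,95),(391,137),(480,149)),("b1",(253,491),(195,527),(280,558))]:
    A=atz("side",*a,42,s=.2,off=o);B=atz("side",*b,42,s=.2,off=o);d=B-A
    print(n,atz("side",*c,53,s=.2,off=o),np.hypot(*d[:2]),np.degrees(np.arctan2(d[1],d[0])))
env_s=env.state();print(env_s["ee_pos"],env_s["force"])
f=env.grab_frame("wrist");cv2.imwrite("pics/w2.png",cv2.resize(f[:,:,::-1],(800,600),interpolation=cv2.INTER_CUBIC))
E
```

```text
time_s: 2.3
ee_pos: [486.6, 9.3, 91.7]
ee_rot: [180.0, 0.3, 2.4]
force: [-0.5, 0.5, -0.1]
gripper_width: 27.8
b2 [ 422.2 -175.3   53. ] 35.701540583005674 -38.86031760007614
b3 [ 580.1 -189.6   53. ] 37.84824962927608 -25.007748102357596
b1 [ 453.2 -330.2   53. ] 34.32083915058018 -36.469234390051874
[486.61295369   9.29756544  91.71480389] [-0.54069069  0.51104997 -0.11405136]
```

View pics/w2.png

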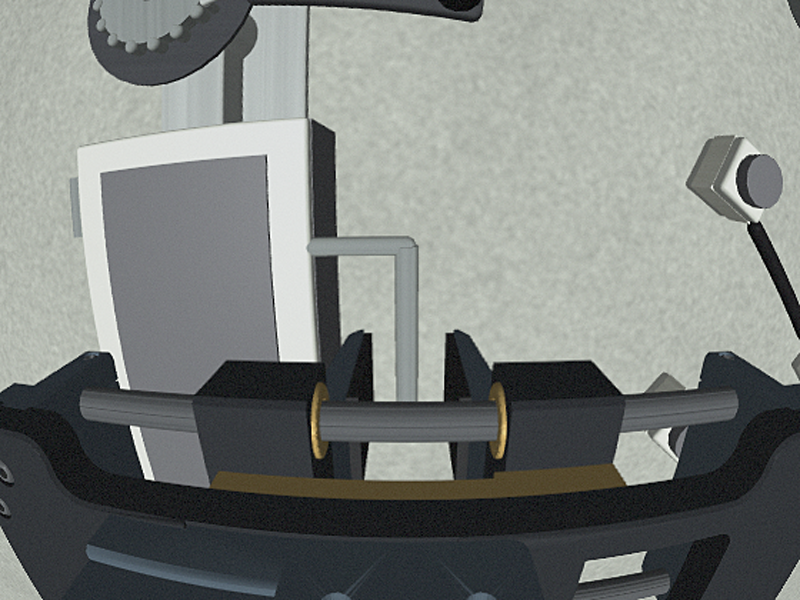

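The wrist view shows the bar at x≈406, centred between the fingers (inner faces at 372 and 445). I'll go down and pinch it.

```bash
python3 -m jog '[{"dx":0.002,"dy":0.001,"dz":-0.017,"wx":0,"wy":0,"wz":0,"grip":0.38},{"dx":0,"dy":0,"dz":-0.016,"wx":0,"wy":0,"wz":0,"grip":0.38},{"dx":0,"dy":0,"dz":0,"wx":0,"wy":0,"wz":0,"grip":0.6},{"dx":0,"dy":0,"dz":0,"wx":0,"wy":0,"wz":0,"grip":1},{"dx":0,"dy":0,"dz":0,"wx":0,"wy":0,"wz":0,"grip":1},{"dx":0,"dy":0,"dz":0,"wx":0,"wy":0,"wz":0,"grip":1}]' 25
python3 - <<'E'
import numpy as np
# arc increments
ph=np.radians(1.43); L=np.array
def p(t): return np.array([160*0.0419*np.cos(t+ph)-0, -160*.9991*np.cos(t+ph), 160*np.sin(t+ph)])
th=np.linspace(0,1.8,19)
print(np.round(np.diff([p(t) for t in th],axis=0)/1000,4).tolist())
E
```

```text
time_s: 2.95
ee_pos: [492.2, 10.5, 61.7]
ee_rot: [179.9, -0.1, 2.4]
force: [-0.2, -6.1, 2.3]
gripper_width: 9.5
[[-0.0001, 0.0012, 0.0159], [-0.0001, 0.0028, 0.0157], [-0.0002, 0.0043, 0.0154], [-0.0002, 0.0059, 0.0149], [-0.0003, 0.0073, 0.0142], [-0.0004, 0.0087, 0.0134], [-0.0004, 0.01, 0.0125], [-0.0005, 0.0112, 0.0114], [-0.0005, 0.0123, 0.0103], [-0.0006, 0.0132, 0.009], [-0.0006, 0.0141, 0.0076], [-0.0006, 0.0147, 0.0062], [-0.0006, 0.0153, 0.0047], [-0.0007, 0.0157, 0.0031], [-0.0007, 0.0159, 0.0015], [-0.0007, 0.016, -0.0001], [-0.0007, 0.0159, -0.0017], [-0.0007, 0.0156, -0.0032]]
```

```bash
python3 -m jog '[{"dx":0,"dy":0.001,"dz":0.016,"wx":0,"wy":0,"wz":0,"grip":1},{"dx":0,"dy":0.003,"dz":0.016,"wx":0,"wy":0,"wz":0,"grip":1},{"dx":0,"dy":0.004,"dz":0.015,"wx":0,"wy":0,"wz":0,"grip":1},{"dx":0,"dy":0.006,"dz":0.015,"wx":0,"wy":0,"wz":0,"grip":1},{"dx":0,"dy":0.007,"dz":0.014,"wx":0,"wy":0,"wz":0,"grip":1},{"dx":0,"dy":0.009,"dz":0.0135,"wx":0,"wy":0,"wz":0,"grip":1},{"dx":0,"dy":0.01,"dz":0.0125,"wx":0,"wy":0,"wz":0,"grip":1},{"dx":-0.001,"dy":0.011,"dz":0.0115,"wx":0,"wy":0,"wz":0,"grip":1},{"dx":-0.001,"dy":0.0123,"dz":0.01,"wx":0,"wy":0,"wz":0,"grip":1},{"dx":0,"dy":0,"dz":0,"wx":0,"wy":0,"wz":0,"grip":1}]'
```

```text
time_s: 3.95
ee_pos: [489.7, 72.5, 187.9]
ee_rot: [179.6, -0.2, 2.6]
force: [-3.7, -12.6, 13.3]
gripper_width: 9.0
```

```bash
python3 -m jog '[{"dx":-0.001,"dy":0.0132,"dz":0.007,"wx":0,"wy":0,"wz":0,"grip":1},{"dx":-0.001,"dy":0.014,"dz":0.0065,"wx":0,"wy":0,"wz":0,"grip":1},{"dx":-0.001,"dy":0.0147,"dz":0.006,"wx":0,"wy":0,"wz":0,"grip":1},{"dx":0,"dy":0.0153,"dz":0.0047,"wx":0,"wy":0,"wz":0,"grip":1},{"dx":-0.001,"dy":0.0157,"dz":0.003,"wx":0,"wy":0,"wz":0,"grip":1},{"dx":-0.001,"dy":0.016,"dz":0.0015,"wx":0,"wy":0,"wz":0,"grip":1},{"dx":0,"dy":0.016,"dz":0,"wx":0,"wy":0,"wz":0,"grip":1},{"dx":-0.001,"dy":0.016,"dz":-0.0017,"wx":0,"wy":0,"wz":0,"grip":1},{"dx":-0.001,"dy":0.0157,"dz":-0.003,"wx":0,"wy":0,"wz":0,"grip":1},{"dx":0,"dy":0,"dz":0,"wx":0,"wy":0,"wz":0,"grip":1}]'
```

```text
time_s: 4.95
ee_pos: [483.5, 214.5, 210.5]
ee_rot: [-179.7, -0.3, 2.5]
force: [-0.2, 2.0, 9.0]
gripper_width: 9.6
```

```bash
python3 -m jog '[{"dx":0,"dy":0.004,"dz":0,"wx":0,"wy":0,"wz":0,"grip":-0.4},{"dx":0,"dy":0.004,"dz":0,"wx":0,"wy":0,"wz":0,"grip":-0.4},{"dx":0,"dy":0.002,"dz":0,"wx":0,"wy":0,"wz":0,"grip":-0.4},{"dx":0,"dy":0,"dz":0,"wx":0,"wy":0,"wz":0,"grip":-0.4},{"dx":0,"dy":0,"dz":0.02,"wx":0,"wy":0,"wz":0,"grip":-0.4},{"dx":0,"dy":0,"dz":0.03,"wx":0,"wy":0,"wz":0,"grip":-0.4},{"dx":0,"dy":-0.02,"dz":0.03,"wx":0,"wy":0,"wz":0,"grip":-1},{"dx":0,"dy":-0.05,"dz":0,"wx":0,"wy":0,"wz":0,"grip":-1},{"dx":0,"dy":-0.05,"dz":0,"wx":0,"wy":0,"wz":0,"grip":-1},{"dx":0,"dy":-0.05,"dz":0,"wx":0,"wy":0,"wz":0,"grip":-1}]'
python3 - <<'E'
from h import *
f=env.grab_frame("side");cv2.imwrite("pics/sd2.png",cv2.resize(f[120:420,170:430,::-1],None,fx=2,fy=2,interpolation=cv2.INTER_CUBIC))
s=env.state();print(s["ee_pos"],s["qpos"])
E
```

```text
time_s: 5.95
ee_pos: [482.0, 49.6, 288.1]
ee_rot: [180.0, -0.0, 2.4]
force: [1.0, 0.2, -0.2]
gripper_width: 86.7
[481.59825111  42.07498664 288.11141009] [ 3.93412333  7.65370768 93.17072298 -0.44592323 79.22997855 91.92835429]
```

View pics/sd2.png

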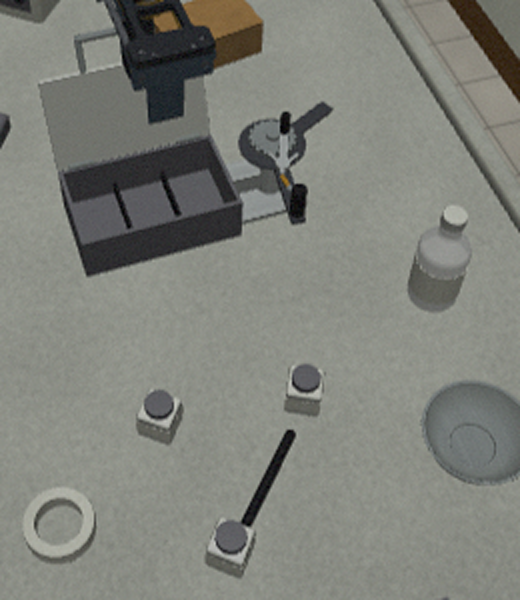

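The lid stands open against its stop and the bottles have not moved (viewed 8 so far). Now bottle 3, at about (580,-186), with the jaw line at 155°.

```bash
python3 -m jog '[{"dx":0.0123,"dy":-0.0285,"dz":-0.02,"wx":0,"wy":0,"wz":0.137,"grip":-1},{"dx":0.0123,"dy":-0.0285,"dz":-0.02,"wx":0,"wy":0,"wz":0.137,"grip":-1},{"dx":0.0123,"dy":-0.0285,"dz":-0.02,"wx":0,"wy":0,"wz":0.137,"grip":-1},{"dx":0.0123,"dy":-0.0285,"dz":-0.02,"wx":0,"wy":0,"wz":0.137,"grip":-1},{"dx":0.0123,"dy":-0.0285,"dz":-0.02,"wx":0,"wy":0,"wz":0.137,"grip":-1},{"dx":0.0123,"dy":-0.0285,"dz":-0.02,"wx":0,"wy":0,"wz":0.137,"grip":-1},{"dx":0.0123,"dy":-0.0285,"dz":-0.02,"wx":0,"wy":0,"wz":0.137,"grip":-1},{"dx":0.0123,"dy":-0.0285,"dz":-0.02,"wx":0,"wy":0,"wz":0.137,"grip":-1},{"dx":0,"dy":0,"dz":0,"wx":0,"wy":0,"wz":0,"grip":-1},{"dx":0,"dy":0,"dz":0,"wx":0,"wy":0,"wz":0,"grip":-1}]'
python3 - <<'E'
from h import *
s=env.state();print(s["ee_pos"],s["ee_rot"],s["qpos"])
f=env.grab_frame("wrist");cv2.imwrite("pics/w3.png",cv2.resize(f[:,:,::-1],(800,600),interpolation=cv2.INTER_CUBIC))
f=env.grab_frame("side");cv2.imwrite("pics/sd3.png",cv2.resize(f[:,:,::-1],(800,600),interpolation=cv2.INTER_CUBIC))
E
```

```text
time_s: 7.0
ee_pos: [580.3, -176.8, 127.2]
ee_rot: [-179.9, -0.0, 65.0]
force: [0.1, 0.2, 1.5]
gripper_width: 91.6
[ 580.29244748 -176.83338471  127.17994775] [-1.79874446e+02 -7.10380810e-03  6.50292583e+01] [-1.80461279e+01  2.48534821e+01  9.25742208e+01  2.49713864e-02
  6.26960814e+01  6.91312739e+00]
```

View pics/w3.png

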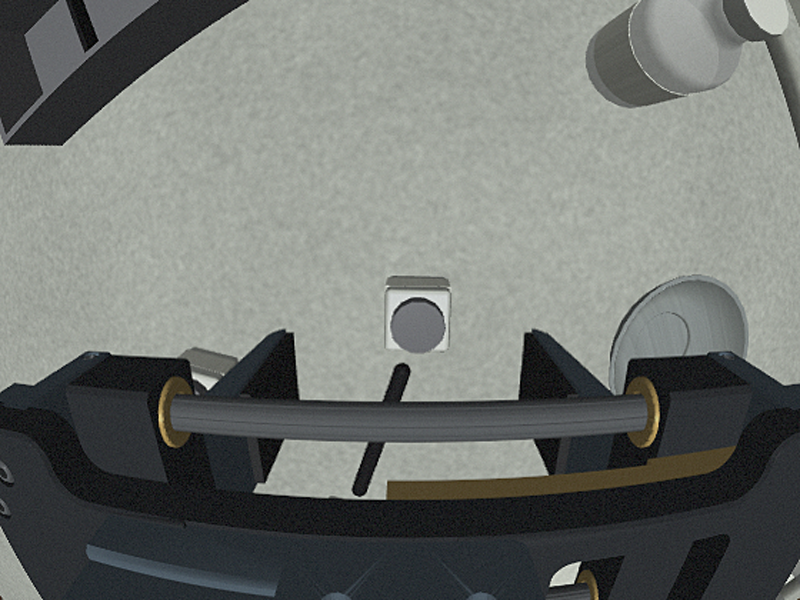

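The wrist view shows the bottle square to the jaws, with its cap at (418,325).

```bash
python3 - <<'E'
from h import *
print(atz("wrist",418,325,53), env.state()["ee_pos"])
E
```

```text
[ 584.  -182.7   53. ] [ 580.7424359  -175.988709    128.59797636]
```

```bash
python3 -m jog '[{"dx":0.003,"dy":-0.007,"dz":-0.025,"wx":0,"wy":0,"wz":0,"grip":-1},{"dx":0,"dy":0,"dz":-0.03,"wx":0,"wy":0,"wz":0,"grip":-1},{"dx":0,"dy":0,"dz":-0.03,"wx":0,"wy":0,"wz":0,"grip":-1},{"dx":0,"dy":0,"dz":-0.021,"wx":0,"wy":0,"wz":0,"grip":-1},{"dx":0,"dy":0,"dz":0,"wx":0,"wy":0,"wz":0,"grip":0},{"dx":0,"dy":0,"dz":0,"wx":0,"wy":0,"wz":0,"grip":1},{"dx":0,"dy":0,"dz":0,"wx":0,"wy":0,"wz":0,"grip":1},{"dx":0,"dy":0,"dz":0,"wx":0,"wy":0,"wz":0,"grip":1},{"dx":0,"dy":0,"dz":0,"wx":0,"wy":0,"wz":0,"grip":1}]' 25
```

```text
time_s: 8.0
ee_pos: [584.4, -183.8, 23.2]
ee_rot: [179.9, -0.0, 65.2]
force: [0.3, -0.2, 0.6]
gripper_width: 54.1
```

```bash
python3 -m jog '[{"dx":0,"dy":0,"dz":0,"wx":0,"wy":0,"wz":0,"grip":1},{"dx":0,"dy":0,"dz":0,"wx":0,"wy":0,"wz":0,"grip":1},{"dx":0,"dy":0,"dz":0,"wx":0,"wy":0,"wz":0,"grip":1}]' 30
```

```text
time_s: 8.3
ee_pos: [583.8, -183.8, 22.3]
ee_rot: [180.0, -0.0, 65.2]
force: [-0.9, 1.0, 2.7]
gripper_width: 37.7
```

```bash
python3 -m jog '[{"dx":0,"dy":0,"dz":0.03,"wx":0,"wy":0,"wz":0,"grip":1},{"dx":-0.003,"dy":0.01,"dz":0.04,"wx":0,"wy":0,"wz":0.053,"grip":1},{"dx":-0.006,"dy":0.02,"dz":0.04,"wx":0,"wy":0,"wz":0.053,"grip":1},{"dx":-0.011,"dy":0.035,"dz":0,"wx":0,"wy":0,"wz":0.053,"grip":1},{"dx":-0.011,"dy":0.035,"dz":0,"wx":0,"wy":0,"wz":0.053,"grip":1},{"dx":-0.011,"dy":0.035,"dz":0,"wx":0,"wy":0,"wz":0.053,"grip":1},{"dx":-0.011,"dy":0.035,"dz":0,"wx":0,"wy":0,"wz":0.053,"grip":1},{"dx":-0.011,"dy":0.035,"dz":0,"wx":0,"wy":0,"wz":0.053,"grip":1},{"dx":-0.011,"dy":0.03,"dz":0,"wx":0,"wy":0,"wz":0.053,"grip":1},{"dx":0,"dy":0,"dz":0,"wx":0,"wy":0,"wz":0,"grip":1}]'
```

```text
time_s: 9.3
ee_pos: [507.1, 54.1, 131.8]
ee_rot: [-179.9, -0.1, 89.7]
force: [0.1, -0.6, -0.6]
gripper_width: 38.0
```

```bash
python3 -m jog '[{"dx":-0.008,"dy":0.03,"dz":0,"wx":0,"wy":0,"wz":0.02,"grip":1},{"dx":-0.008,"dy":0.03,"dz":0,"wx":0,"wy":0,"wz":0.027,"grip":1},{"dx":-0.006,"dy":0.019,"dz":0,"wx":0,"wy":0,"wz":0,"grip":1},{"dx":0,"dy":0,"dz":-0.015,"wx":0,"wy":0,"wz":0,"grip":1},{"dx":0,"dy":0,"dz":-0.015,"wx":0,"wy":0,"wz":0,"grip":1},{"dx":0,"dy":0,"dz":0,"wx":0,"wy":0,"wz":0,"grip":1}]'
```

```text
time_s: 9.9
ee_pos: [485.6, 129.5, 100.3]
ee_rot: [-179.8, 0.1, 92.1]
force: [-0.2, -1.0, 0.0]
gripper_width: 37.7
```

```bash
python3 -m jog '[{"dx":0,"dy":0.002,"dz":-0.02,"wx":0,"wy":0,"wz":0,"grip":1},{"dx":0,"dy":0,"dz":-0.02,"wx":0,"wy":0,"wz":0,"grip":1},{"dx":0,"dy":0,"dz":-0.02,"wx":0,"wy":0,"wz":0,"grip":1},{"dx":0,"dy":0,"dz":-0.009,"wx":0,"wy":0,"wz":0,"grip":1},{"dx":0,"dy":0,"dz":0,"wx":0,"wy":0,"wz":0,"grip":1},{"dx":0,"dy":0,"dz":0,"wx":0,"wy":0,"wz":0,"grip":-0.1},{"dx":0,"dy":0,"dz":0,"wx":0,"wy":0,"wz":0,"grip":-0.1}]'
python3 -m jog '[{"dx":0,"dy":0,"dz":0,"wx":0,"wy":0,"wz":0,"grip":-0.1},{"dx":0,"dy":0,"dz":0.02,"wx":0,"wy":0,"wz":0,"grip":-0.1},{"dx":0,"dy":0,"dz":0.04,"wx":0,"wy":0,"wz":0,"grip":-0.5},{"dx":0,"dy":-0.01,"dz":0.04,"wx":0,"wy":0,"wz":0,"grip":-1},{"dx":0,"dy":-0.04,"dz":0.02,"wx":0,"wy":0,"wz":0,"grip":-1},{"dx":-0.007,"dy":-0.045,"dz":0,"wx":0,"wy":0,"wz":-0.12,"grip":-1},{"dx":-0.01,"dy":-0.045,"dz":0,"wx":0,"wy":0,"wz":-0.12,"grip":-1},{"dx":-0.01,"dy":-0.045,"dz":0,"wx":0,"wy":0,"wz":-0.12,"grip":-1},{"dx":-0.01,"dy":-0.045,"dz":0,"wx":0,"wy":0,"wz":-0.12,"grip":-1},{"dx":-0.01,"dy":-0.045,"dz":0,"wx":0,"wy":0,"wz":-0.12,"grip":-1}]'
```

```text
time_s: 10.6
ee_pos: [487.8, 132.4, 34.1]
ee_rot: [179.9, -0.0, 92.2]
force: [0.2, -0.4, -0.2]
gripper_width: 49.3
time_s: 11.6
ee_pos: [439.3, -144.4, 153.8]
ee_rot: [179.9, -0.0, 57.5]
force: [0.8, -0.7, 0.0]
gripper_width: 91.2
```

```bash
python3 -m jog '[{"dx":-0.007,"dy":-0.01,"dz":-0.015,"wx":0,"wy":0,"wz":-0.06,"grip":-1},{"dx":-0.007,"dy":-0.01,"dz":-0.015,"wx":0,"wy":0,"wz":-0.053,"grip":-1},{"dx":0,"dy":0,"dz":0,"wx":0,"wy":0,"wz":0,"grip":-1},{"dx":0,"dy":0,"dz":0,"wx":0,"wy":0,"wz":0,"grip":-1}]'
python3 - <<'E'
from h import *
s=env.state();print(s["ee_pos"],s["ee_rot"],s["qpos"])
c=env.get_calibration("wrist");print(c["R"].tolist(),c["t"].tolist())
f=env.grab_frame("wrist");cv2.imwrite("pics/w4.png",cv2.resize(f[:,:,::-1],(800,600),interpolation=cv2.INTER_CUBIC))
E
```

```text
time_s: 12.0
ee_pos: [426.1, -162.6, 123.6]
ee_rot: [180.0, -0.0, 51.4]
force: [0.2, 0.3, 0.2]
gripper_width: 91.4
[ 426.0932289  -162.62086972  123.57184909] [ 1.79959388e+02 -3.06658004e-02  5.13537312e+01] [-2.23478006e+01  1.24698700e+01  1.12369443e+02  2.19874357e-02
  5.51131023e+01  1.62859107e+01]
[[0.7809063477494717, -0.6246444122145459, 0.002152750270482606], [-0.6029149899139444, -0.752830941667048, 0.2640815938413275], [-0.163336434948395, -0.2075209183621056, -0.9644979406201439]] [-434.4218387374743, 129.3484666015004, 340.6570334425753]
```

View pics/w4.png

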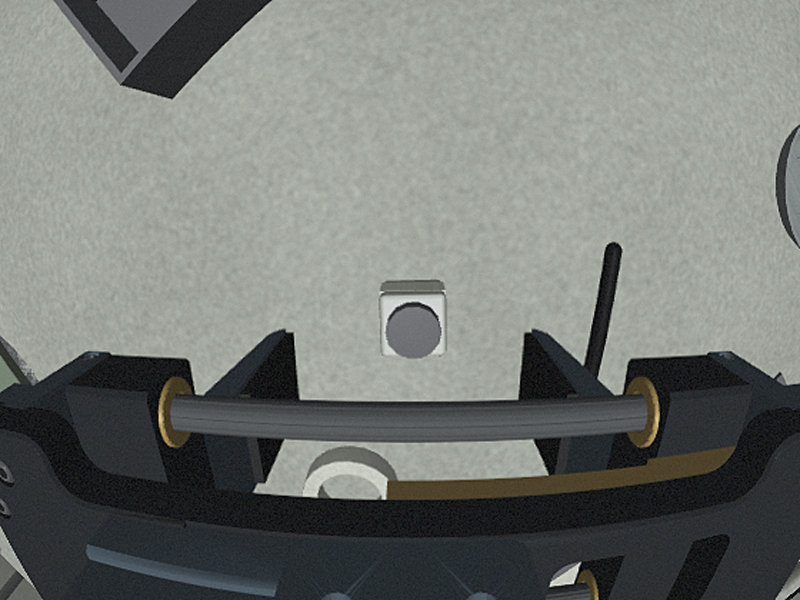

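The cap is at (413,330) and the bottle is square to the jaws.

```bash
python3 - <<'E'
from h import *
print(atz("wrist",413,330,53), env.state()["ee_pos"])
E
```

```text
[ 424.9 -168.9   53. ] [ 426.60545592 -162.49919816  123.86961463]
```

```bash
python3 -m jog '[{"dx":-0.001,"dy":-0.006,"dz":-0.025,"wx":0,"wy":0,"wz":0,"grip":-1},{"dx":0,"dy":0,"dz":-0.03,"wx":0,"wy":0,"wz":0,"grip":-0.6},{"dx":0,"dy":0,"dz":-0.03,"wx":0,"wy":0,"wz":0,"grip":-0.4},{"dx":0,"dy":0,"dz":-0.016,"wx":0,"wy":0,"wz":0,"grip":-0.2},{"dx":0,"dy":0,"dz":0,"wx":0,"wy":0,"wz":0,"grip":1},{"dx":0,"dy":0,"dz":0,"wx":0,"wy":0,"wz":0,"grip":1},{"dx":0,"dy":0,"dz":0,"wx":0,"wy":0,"wz":0,"grip":1},{"dx":0,"dy":0,"dz":0,"wx":0,"wy":0,"wz":0,"grip":1},{"dx":0,"dy":0,"dz":0,"wx":0,"wy":0,"wz":0,"grip":1}]' 30
```

```text
time_s: 12.95
ee_pos: [425.8, -168.9, 23.2]
ee_rot: [179.8, -0.1, 51.3]
force: [0.3, 0.8, 6.4]
gripper_width: 37.7
```

```bash
python3 -m jog '[{"dx":0,"dy":0,"dz":0.03,"wx":0,"wy":0,"wz":0,"grip":1},{"dx":0.003,"dy":0.01,"dz":0.04,"wx":0,"wy":0,"wz":0.08,"grip":1},{"dx":0.006,"dy":0.02,"dz":0.04,"wx":0,"wy":0,"wz":0.09,"grip":1},{"dx":0.009,"dy":0.037,"dz":0,"wx":0,"wy":0,"wz":0.09,"grip":1},{"dx":0.009,"dy":0.037,"dz":0,"wx":0,"wy":0,"wz":0.09,"grip":1},{"dx":0.009,"dy":0.037,"dz":0,"wx":0,"wy":0,"wz":0.09,"grip":1},{"dx":0.009,"dy":0.037,"dz":0,"wx":0,"wy":0,"wz":0.09,"grip":1},{"dx":0.009,"dy":0.037,"dz":0,"wx":0,"wy":0,"wz":0.09,"grip":1},{"dx":0.007,"dy":0.035,"dz":0,"wx":0,"wy":0,"wz":0.09,"grip":1},{"dx":0,"dy":0,"dz":0,"wx":0,"wy":0,"wz":0,"grip":1}]'
python3 -m jog '[{"dx":0,"dy":0,"dz":0,"wx":0,"wy":0,"wz":0,"grip":1}]'
```

```text
time_s: 13.95
ee_pos: [486.6, 84.7, 132.3]
ee_rot: [179.9, -0.1, 92.3]
force: [-1.1, -0.7, -0.1]
gripper_width: 37.9
time_s: 14.05
ee_pos: [485.5, 81.6, 132.0]
ee_rot: [-180.0, 0.0, 92.1]
force: [0.0, 0.1, -1.2]
gripper_width: 38.0
```

```bash
python3 -m jog '[{"dx":0.001,"dy":-0.001,"dz":-0.03,"wx":0,"wy":0,"wz":0,"grip":1},{"dx":0,"dy":0,"dz":-0.03,"wx":0,"wy":0,"wz":0,"grip":1},{"dx":0,"dy":0,"dz":-0.02,"wx":0,"wy":0,"wz":0,"grip":1},{"dx":0,"dy":0,"dz":-0.02,"wx":0,"wy":0,"wz":0,"grip":1},{"dx":0,"dy":0,"dz":0,"wx":0,"wy":0,"wz":0,"grip":1},{"dx":0,"dy":0,"dz":0,"wx":0,"wy":0,"wz":0,"grip":-0.1},{"dx":0,"dy":0,"dz":0,"wx":0,"wy":0,"wz":0,"grip":-0.1},{"dx":0,"dy":0,"dz":0,"wx":0,"wy":0,"wz":0,"grip":-0.1}]'
python3 -m jog '[{"dx":0,"dy":0,"dz":0.03,"wx":0,"wy":0,"wz":0,"grip":-0.2},{"dx":0,"dy":0,"dz":0.04,"wx":0,"wy":0,"wz":0,"grip":-0.5},{"dx":0,"dy":-0.02,"dz":0.05,"wx":0,"wy":0,"wz":0,"grip":-1},{"dx":-0.003,"dy":-0.05,"dz":0,"wx":0,"wy":0,"wz":-0.1,"grip":-1},{"dx":-0.005,"dy":-0.05,"dz":0,"wx":0,"wy":0,"wz":-0.1,"grip":-1},{"dx":-0.005,"dy":-0.05,"dz":0,"wx":0,"wy":0,"wz":-0.1,"grip":-1},{"dx":-0.005,"dy":-0.05,"dz":0,"wx":0,"wy":0,"wz":-0.1,"grip":-1},{"dx":-0.005,"dy":-0.05,"dz":0,"wx":0,"wy":0,"wz":-0.1,"grip":-1},{"dx":-0.003,"dy":-0.05,"dz":0,"wx":0,"wy":0,"wz":-0.1,"grip":-1},{"dx":0,"dy":-0.03,"dz":0,"wx":0,"wy":0,"wz":-0.06,"grip":-1}]'
```

```text
time_s: 14.85
ee_pos: [487.7, 80.1, 33.2]
ee_rot: [179.8, -0.0, 92.0]
force: [-0.3, 0.1, 0.6]
gripper_width: 49.9
time_s: 15.85
ee_pos: [460.4, -270.6, 149.5]
ee_rot: [179.8, 0.0, 53.9]
force: [0.3, 0.9, -0.6]
gripper_width: 90.9
```

```bash
python3 -m jog '[{"dx":-0.003,"dy":-0.025,"dz":-0.012,"wx":0,"wy":0,"wz":0,"grip":-1},{"dx":-0.002,"dy":-0.023,"dz":-0.012,"wx":0,"wy":0,"wz":0,"grip":-1},{"dx":0,"dy":0,"dz":0,"wx":0,"wy":0,"wz":0,"grip":-1},{"dx":0,"dy":0,"dz":0,"wx":0,"wy":0,"wz":0,"grip":-1}]'
python3 - <<'E'
from h import *
f=env.grab_frame("wrist");a=cv2.resize(f[:,:,::-1],(800,600),interpolation=cv2.INTER_CUBIC)
g=env.grab_frame("side");b=cv2.resize(g[110:230,190:340,::-1],None,fx=2.7,fy=2.5,interpolation=cv2.INTER_CUBIC)
a[300:600,395:800]=b
cv2.imwrite("pics/w5.png",np.vstack([cv2.resize(f[150:300,160:400,::-1],(720,450),interpolation=cv2.INTER_CUBIC)[:300],cv2.resize(g[120:230,190:360,::-1],(720,300),interpolation=cv2.INTER_CUBIC)]))
E
```

```text
time_s: 16.25
ee_pos: [455.8, -315.1, 124.8]
ee_rot: [180.0, -0.0, 54.1]
force: [0.6, -0.2, -0.2]
gripper_width: 90.9
```

View pics/w5.png

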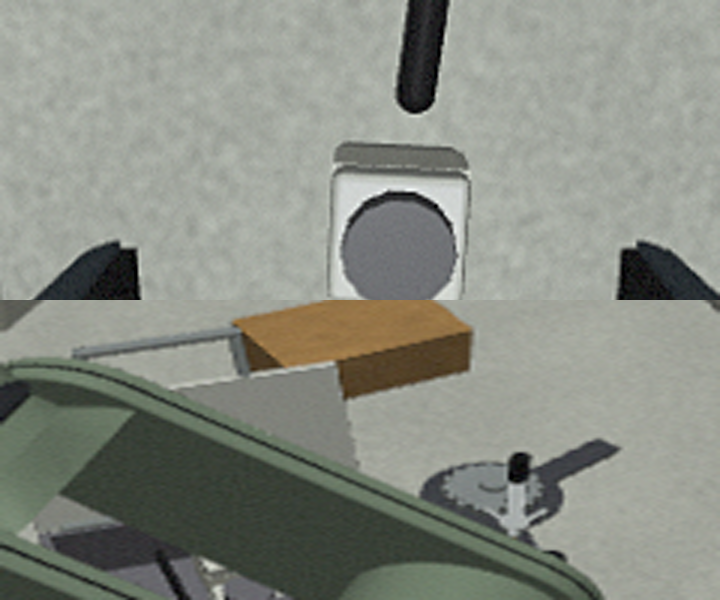

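The crop shows bottle 1's cap at (399,247), square to the jaws. The arm hides the case in the side view.

```bash
python3 - <<'E'
from h import *
print(atz("wrist",399,247,53,s=1/3,off=(160,150)), env.state()["ee_pos"])
E
```

```text
[ 456.5 -324.    53. ] [ 456.22052419 -314.39821441  125.26797412]
```

```bash
python3 -m jog '[{"dx":0,"dy":-0.009,"dz":-0.025,"wx":0,"wy":0,"wz":0,"grip":-1},{"dx":0,"dy":0,"dz":-0.03,"wx":0,"wy":0,"wz":0,"grip":-0.6},{"dx":0,"dy":0,"dz":-0.03,"wx":0,"wy":0,"wz":0,"grip":-0.4},{"dx":0,"dy":0,"dz":-0.017,"wx":0,"wy":0,"wz":0,"grip":-0.2},{"dx":0,"dy":0,"dz":0,"wx":0,"wy":0,"wz":0,"grip":1},{"dx":0,"dy":0,"dz":0,"wx":0,"wy":0,"wz":0,"grip":1},{"dx":0,"dy":0,"dz":0,"wx":0,"wy":0,"wz":0,"grip":1},{"dx":0,"dy":0,"dz":0,"wx":0,"wy":0,"wz":0,"grip":1},{"dx":0,"dy":0,"dz":0,"wx":0,"wy":0,"wz":0,"grip":1}]' 30
```

```text
time_s: 17.25
ee_pos: [456.7, -324.5, 23.9]
ee_rot: [179.8, -0.0, 54.2]
force: [-0.1, 1.3, 6.7]
gripper_width: 38.2
```

```bash
python3 -m jog '[{"dx":0,"dy":0,"dz":0.03,"wx":0,"wy":0,"wz":0,"grip":1},{"dx":0,"dy":0.01,"dz":0.04,"wx":0,"wy":0,"wz":0.07,"grip":1},{"dx":-0.002,"dy":0.03,"dz":0.04,"wx":0,"wy":0,"wz":0.075,"grip":1},{"dx":-0.003,"dy":0.047,"dz":0,"wx":0,"wy":0,"wz":0.075,"grip":1},{"dx":-0.004,"dy":0.047,"dz":0,"wx":0,"wy":0,"wz":0.075,"grip":1},{"dx":-0.004,"dy":0.047,"dz":0,"wx":0,"wy":0,"wz":0.075,"grip":1},{"dx":-0.004,"dy":0.047,"dz":0,"wx":0,"wy":0,"wz":0.075,"grip":1},{"dx":-0.004,"dy":0.047,"dz":0,"wx":0,"wy":0,"wz":0.075,"grip":1},{"dx":-0.004,"dy":0.047,"dz":0,"wx":0,"wy":0,"wz":0.075,"grip":1},{"dx":0,"dy":0.03,"dz":0,"wx":0,"wy":0,"wz":0.075,"grip":1}]'
python3 -m jog '[{"dx":0,"dy":0,"dz":0,"wx":0,"wy":0,"wz":0,"grip":1}]'
```

```text
time_s: 18.25
ee_pos: [429.8, 30.3, 132.8]
ee_rot: [180.0, -0.0, 92.8]
force: [0.4, 0.1, 0.2]
gripper_width: 38.1
time_s: 18.35
ee_pos: [430.6, 30.7, 132.8]
ee_rot: [179.9, -0.1, 92.9]
force: [1.1, -0.3, -0.4]
gripper_width: 38.5
```

```bash
python3 -m jog '[{"dx":0,"dy":0.035,"dz":0,"wx":0,"wy":0,"wz":-0.008,"grip":1},{"dx":-0.001,"dy":0.035,"dz":0,"wx":0,"wy":0,"wz":0,"grip":1},{"dx":0,"dy":0.003,"dz":0,"wx":0,"wy":0,"wz":0,"grip":1},{"dx":0,"dy":0,"dz":-0.02,"wx":0,"wy":0,"wz":0,"grip":1},{"dx":0,"dy":0,"dz":-0.02,"wx":0,"wy":0,"wz":0,"grip":1},{"dx":0,"dy":0,"dz":0,"wx":0,"wy":0,"wz":0,"grip":1},{"dx":0,"dy":0,"dz":0,"wx":0,"wy":0,"wz":0,"grip":1}]'
```

```text
time_s: 19.05
ee_pos: [430.1, 100.0, 92.6]
ee_rot: [-180.0, 0.0, 92.0]
force: [0.3, 0.5, -0.6]
gripper_width: 38.1
```

```bash
python3 -m jog '[{"dx":-0.001,"dy":0.002,"dz":-0.015,"wx":0,"wy":0,"wz":0,"grip":1},{"dx":0,"dy":0,"dz":-0.02,"wx":0,"wy":0,"wz":0,"grip":1},{"dx":0,"dy":0,"dz":-0.015,"wx":0,"wy":0,"wz":0,"grip":1},{"dx":0,"dy":0,"dz":-0.008,"wx":0,"wy":0,"wz":0,"grip":1},{"dx":0,"dy":0,"dz":0,"wx":0,"wy":0,"wz":0,"grip":1}]'
python3 -m jog '[{"dx":0,"dy":0,"dz":0,"wx":0,"wy":0,"wz":0,"grip":0.06},{"dx":0,"dy":0,"dz":0,"wx":0,"wy":0,"wz":0,"grip":0.06},{"dx":0,"dy":0,"dz":0.02,"wx":0,"wy":0,"wz":0,"grip":0.06},{"dx":0,"dy":0,"dz":0.03,"wx":0,"wy":0,"wz":0,"grip":0.06},{"dx":0,"dy":0,"dz":0.04,"wx":0,"wy":0,"wz":0,"grip":-0.2},{"dx":0,"dy":-0.04,"dz":0.04,"wx":0,"wy":0,"wz":0,"grip":0.38},{"dx":0.01,"dy":-0.05,"dz":0.03,"wx":0,"wy":0,"wz":0,"grip":0.38},{"dx":0.01,"dy":-0.04,"dz":0.03,"wx":0,"wy":0,"wz":0,"grip":0.38},{"dx":0,"dy":0,"dz":0.01,"wx":0,"wy":0,"wz":0,"grip":0.38},{"dx":0,"dy":0,"dz":0,"wx":0,"wy":0,"wz":0,"grip":0.38}]'
python3 - <<'E'
from h import *
f=env.grab_frame("wrist");cv2.imwrite("pics/w6.png",cv2.resize(f[:,:,::-1],(800,600),interpolation=cv2.INTER_CUBIC))
g=env.grab_frame("side");cv2.imwrite("pics/sd6.png",cv2.resize(g[110:230,190:340,::-1],(750,600),interpolation=cv2.INTER_CUBIC))
E
```

```text
time_s: 19.55
ee_pos: [429.0, 102.5, 34.4]
ee_rot: [-180.0, 0.0, 92.1]
force: [0.7, -0.0, -0.6]
gripper_width: 38.2
time_s: 20.55
ee_pos: [448.1, -14.4, 226.5]
ee_rot: [179.7, -0.0, 92.0]
force: [-1.5, 0.5, -0.5]
gripper_width: 28.2
```

View pics/w6.png

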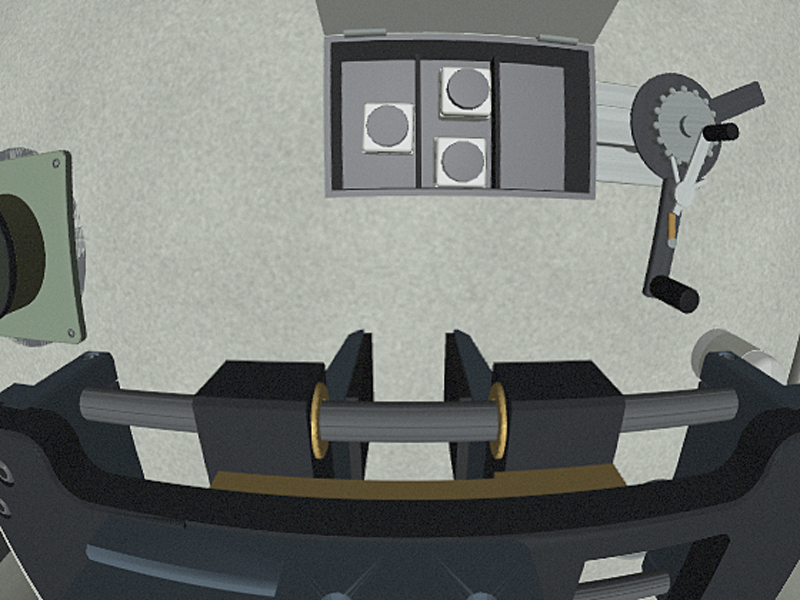

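All three bottles stand in the case: (388,126) in the left bay, (465,90) and (462,161) in the middle bay. The lid is open behind them. Now I'll go to the bar, estimated at (481,234,212).

```bash
python3 -m jog '[{"dx":0.0033,"dy":0.018,"dz":0.02,"wx":0,"wy":0,"wz":-0.145,"grip":-0.1},{"dx":0.0033,"dy":0.025,"dz":0.02,"wx":0,"wy":0,"wz":-0.145,"grip":-0.1},{"dx":0.0033,"dy":0.025,"dz":0.02,"wx":0,"wy":0,"wz":-0.145,"grip":-0.1},{"dx":0.0033,"dy":0.025,"dz":0,"wx":0,"wy":0,"wz":-0.145,"grip":-0.1},{"dx":0.0033,"dy":0.025,"dz":0,"wx":0,"wy":0,"wz":-0.145,"grip":-0.1},{"dx":0.0033,"dy":0.025,"dz":0,"wx":0,"wy":0,"wz":-0.145,"grip":-0.1},{"dx":0.0033,"dy":0.025,"dz":0,"wx":0,"wy":0,"wz":-0.145,"grip":-0.1},{"dx":0.0033,"dy":0.025,"dz":0,"wx":0,"wy":0,"wz":-0.145,"grip":-0.1},{"dx":0.0033,"dy":0.025,"dz":0,"wx":0,"wy":0,"wz":-0.145,"grip":-0.1},{"dx":0.0033,"dy":0.025,"dz":0,"wx":0,"wy":0,"wz":-0.145,"grip":-0.1}]'
python3 -m jog '[{"dx":0,"dy":0,"dz":0,"wx":0,"wy":0,"wz":-0.055,"grip":-0.1},{"dx":0,"dy":0,"dz":0,"wx":0,"wy":0,"wz":0,"grip":-0.1},{"dx":0,"dy":0,"dz":0,"wx":0,"wy":0,"wz":0,"grip":-0.1}]'
```

```text
time_s: 21.65
ee_pos: [478.5, 231.3, 282.7]
ee_rot: [180.0, 0.2, 8.8]
force: [0.9, -0.3, 0.3]
gripper_width: 49.6
time_s: 21.95
ee_pos: [479.1, 229.6, 283.3]
ee_rot: [179.9, 0.1, 6.1]
force: [0.9, 0.2, -0.1]
gripper_width: 50.0
```

```bash
python3 -m jog '[{"dx":0.001,"dy":0.002,"dz":-0.025,"wx":0,"wy":0,"wz":-0.064,"grip":-0.1},{"dx":0,"dy":0.002,"dz":-0.025,"wx":0,"wy":0,"wz":0,"grip":-0.1},{"dx":0,"dy":0,"dz":0,"wx":0,"wy":0,"wz":0,"grip":-0.1},{"dx":0,"dy":0,"dz":0,"wx":0,"wy":0,"wz":0,"grip":-0.1}]'
python3 - <<'E'
from h import *
f=env.grab_frame("wrist");cv2.imwrite("pics/w7.png",cv2.resize(f[:,:,::-1],(800,600),interpolation=cv2.INTER_CUBIC))
E
```

```text
time_s: 22.35
ee_pos: [481.0, 232.8, 234.6]
ee_rot: [180.0, 0.0, 2.2]
force: [-0.0, 0.0, 0.8]
gripper_width: 49.9
```

View pics/w7.png

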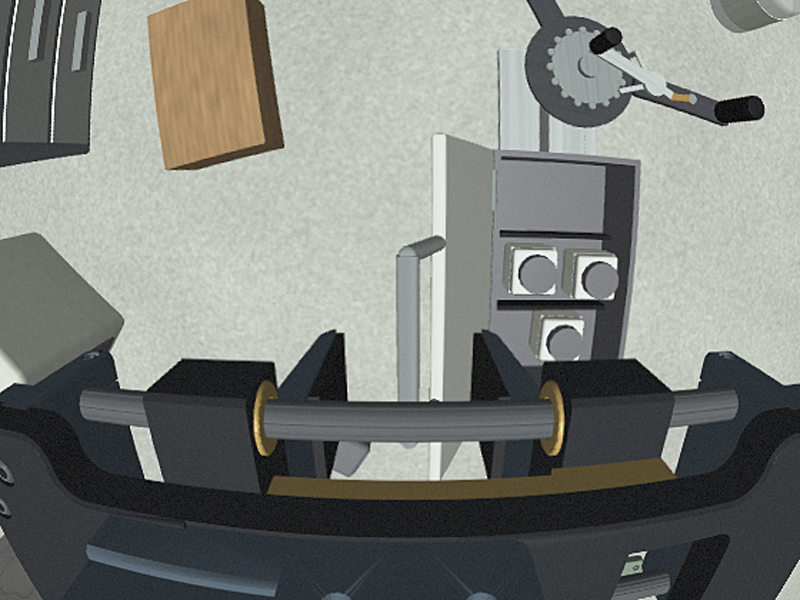

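The bar (x≈408) is centred between the fingers (345 and 473). I'll go down and pinch it.

```bash
python3 -m jog '[{"dx":0,"dy":0,"dz":-0.017,"wx":0,"wy":0,"wz":0,"grip":-0.1},{"dx":0,"dy":0,"dz":-0.016,"wx":0,"wy":0,"wz":0,"grip":-0.1},{"dx":0,"dy":0,"dz":0,"wx":0,"wy":0,"wz":0,"grip":1},{"dx":0,"dy":0,"dz":0,"wx":0,"wy":0,"wz":0,"grip":1},{"dx":0,"dy":0,"dz":0,"wx":0,"wy":0,"wz":0,"grip":1},{"dx":0,"dy":0,"dz":0,"wx":0,"wy":0,"wz":0,"grip":1},{"dx":0,"dy":0,"dz":0,"wx":0,"wy":0,"wz":0,"grip":1},{"dx":0,"dy":0,"dz":0,"wx":0,"wy":0,"wz":0,"grip":1}]' 25
python3 - <<'E'
import numpy as np
ph=np.radians(1.43)
def p(t): return np.array([160*0.0419*np.cos(t+ph), -160*.9991*np.cos(t+ph), 160*np.sin(t+ph)])
th=np.arange(1.93,-0.01,-0.1)
print(np.round(1000*np.diff([p(t) for t in th],axis=0),1).tolist())
E
```

```text
time_s: 23.2
ee_pos: [481.4, 233.1, 202.0]
ee_rot: [-180.0, -0.1, 2.2]
force: [-0.5, -1.2, 1.1]
gripper_width: 9.3
[[633.1, -15095.1, 5245.5], [651.8, -15542.9, 3710.9], [664.1, -15835.3, 2139.3], [669.7, -15969.6, 546.3], [668.7, -15944.3, -1052.2], [660.9, -15759.7, -2640.2], [646.6, -15417.6, -4201.7], [625.8, -14921.5, -5721.3], [598.7, -14276.3, -7183.8], [565.7, -13488.5, -8574.4], [527.0, -12565.8, -9879.4], [483.0, -11517.6, -11085.6], [434.2, -10354.4, -12181.1], [381.1, -9087.7, -13154.9], [324.2, -7730.1, -13997.3], [264.0, -6295.4, -14699.8], [201.2, -4797.7, -15255.4], [136.4, -3252.1, -15658.6], [70.2, -1674.0, -15905.3]]
```

```bash
python3 -m jog '[{"dx":0.0006,"dy":-0.015,"dz":0.0052,"wx":0,"wy":0,"wz":0,"grip":1},{"dx":0.0006,"dy":-0.0155,"dz":0.0037,"wx":0,"wy":0,"wz":0,"grip":1},{"dx":0.0006,"dy":-0.0158,"dz":0.0021,"wx":0,"wy":0,"wz":0,"grip":1},{"dx":0.0006,"dy":-0.016,"dz":0.0005,"wx":0,"wy":0,"wz":0,"grip":1},{"dx":0.0006,"dy":-0.016,"dz":-0.001,"wx":0,"wy":0,"wz":0,"grip":1},{"dx":0.0006,"dy":-0.0158,"dz":-0.0026,"wx":0,"wy":0,"wz":0,"grip":1},{"dx":0.0006,"dy":-0.0154,"dz":-0.0042,"wx":0,"wy":0,"wz":0,"grip":1},{"dx":0.0006,"dy":-0.0149,"dz":-0.0057,"wx":0,"wy":0,"wz":0,"grip":1},{"dx":0.0006,"dy":-0.0143,"dz":-0.0072,"wx":0,"wy":0,"wz":0,"grip":1},{"dx":0,"dy":0,"dz":0,"wx":0,"wy":0,"wz":0,"grip":1}]'
```

```text
time_s: 24.2
ee_pos: [486.9, 91.3, 191.4]
ee_rot: [179.8, -0.0, 2.1]
force: [1.9, -1.6, 2.5]
gripper_width: 9.3
```

```bash
python3 -m jog '[{"dx":0.0006,"dy":-0.0132,"dz":-0.0087,"wx":0,"wy":0,"wz":0,"grip":1},{"dx":0.0005,"dy":-0.0124,"dz":-0.01,"wx":0,"wy":0,"wz":0,"grip":1},{"dx":0.0005,"dy":-0.0113,"dz":-0.0112,"wx":0,"wy":0,"wz":0,"grip":1},{"dx":0.0004,"dy":-0.0102,"dz":-0.0123,"wx":0,"wy":0,"wz":0,"grip":1},{"dx":0.0004,"dy":-0.009,"dz":-0.0132,"wx":0,"wy":0,"wz":0,"grip":1},{"dx":0.0003,"dy":-0.0076,"dz":-0.014,"wx":0,"wy":0,"wz":0,"grip":1},{"dx":0.0003,"dy":-0.0062,"dz":-0.0147,"wx":0,"wy":0,"wz":0,"grip":1},{"dx":0.0002,"dy":-0.0047,"dz":-0.0153,"wx":0,"wy":0,"wz":0,"grip":1},{"dx":0.0001,"dy":-0.0032,"dz":-0.0157,"wx":0,"wy":0,"wz":0,"grip":1},{"dx":0,"dy":0,"dz":0,"wx":0,"wy":0,"wz":0,"grip":1}]'
```

```text
time_s: 25.2
ee_pos: [490.3, 12.7, 75.5]
ee_rot: [179.6, 0.0, 2.4]
force: [3.7, -13.0, 1.5]
gripper_width: 9.4
```

```bash
python3 -m jog '[{"dx":0,"dy":-0.001,"dz":-0.01,"wx":0,"wy":0,"wz":0,"grip":1},{"dx":0,"dy":0,"dz":-0.008,"wx":0,"wy":0,"wz":0,"grip":1},{"dx":0,"dy":0,"dz":0,"wx":0,"wy":0,"wz":0,"grip":1},{"dx":0,"dy":0,"dz":0,"wx":0,"wy":0,"wz":0,"grip":0.38},{"dx":0,"dy":0,"dz":0,"wx":0,"wy":0,"wz":0,"grip":0.38},{"dx":0,"dy":0,"dz":0,"wx":0,"wy":0,"wz":0,"grip":0.38}]'
```

```text
time_s: 25.8
ee_pos: [488.6, 15.5, 58.4]
ee_rot: [-180.0, 0.2, 2.2]
force: [-0.0, 0.0, -0.5]
gripper_width: 27.5
```

The lid is down. Next I'll lift off, close the fingers, and go round to the +x side of the pawl peg, which is at about (659.6,116).

```bash
python3 -m jog '[{"dx":0,"dy":-0.002,"dz":0.02,"wx":0,"wy":0,"wz":0,"grip":0.38},{"dx":0,"dy":0,"dz":0.035,"wx":0,"wy":0,"wz":0,"grip":0.38},{"dx":0,"dy":0,"dz":0.035,"wx":0,"wy":0,"wz":0,"grip":1},{"dx":0.01,"dy":0.007,"dz":0.035,"wx":0,"wy":0,"wz":0,"grip":1},{"dx":0.035,"dy":0.017,"dz":0,"wx":0,"wy":0,"wz":0,"grip":1},{"dx":0.035,"dy":0.017,"dz":0,"wx":0,"wy":0,"wz":0,"grip":1},{"dx":0.035,"dy":0.017,"dz":0,"wx":0,"wy":0,"wz":0,"grip":1},{"dx":0.035,"dy":0.017,"dz":0,"wx":0,"wy":0,"wz":0,"grip":1},{"dx":0.035,"dy":0.017,"dz":0,"wx":0,"wy":0,"wz":0,"grip":1},{"dx":0.02,"dy":0.01,"dz":0,"wx":0,"wy":0,"wz":0,"grip":1}]'
python3 -m jog '[{"dx":0,"dy":0,"dz":0,"wx":0,"wy":0,"wz":0,"grip":1},{"dx":0,"dy":0,"dz":0,"wx":0,"wy":0,"wz":0,"grip":1}]'
python3 - <<'E'
from h import *
g=env.grab_frame("scene");cv2.imwrite("pics/sc7.png",cv2.resize(g[160:300,250:400,::-1],(640,600),interpolation=cv2.INTER_CUBIC))
E
```

```text
time_s: 26.8
ee_pos: [696.2, 117.3, 182.8]
ee_rot: [-180.0, 0.1, 2.3]
force: [-0.6, -0.7, 0.5]
gripper_width: 0.2
time_s: 27.0
ee_pos: [693.7, 115.7, 183.0]
ee_rot: [180.0, 0.2, 2.3]
force: [-1.1, -1.1, -0.2]
gripper_width: 0.6
```

```bash
python3 -m jog '[{"dx":0,"dy":0,"dz":-0.025,"wx":0,"wy":0,"wz":0,"grip":1},{"dx":0,"dy":0,"dz":-0.025,"wx":0,"wy":0,"wz":0,"grip":1},{"dx":0,"dy":0,"dz":-0.016,"wx":0,"wy":0,"wz":0,"grip":1},{"dx":0,"dy":0,"dz":0,"wx":0,"wy":0,"wz":0,"grip":1},{"dx":-0.006,"dy":0,"dz":0,"wx":0,"wy":0,"wz":0,"grip":1},{"dx":-0.006,"dy":0,"dz":0,"wx":0,"wy":0,"wz":0,"grip":1}]'
python3 -m jog '[{"dx":-0.006,"dy":0,"dz":0,"wx":0,"wy":0,"wz":0,"grip":1},{"dx":-0.006,"dy":0.001,"dz":0,"wx":0,"wy":0,"wz":0,"grip":1}]'
python3 -m jog '[{"dx":-0.006,"dy":0.001,"dz":0,"wx":0,"wy":0,"wz":0,"grip":1},{"dx":0,"dy":0,"dz":0,"wx":0,"wy":0,"wz":0,"grip":1}]'
```

```text
time_s: 27.65
ee_pos: [682.8, 115.4, 119.9]
ee_rot: [-180.0, -0.1, 2.2]
force: [0.3, -0.3, -0.7]
gripper_width: 0.3
time_s: 27.85
ee_pos: [671.7, 117.0, 119.9]
ee_rot: [-179.9, -0.3, 2.2]
force: [1.9, 2.0, 0.5]
gripper_width: 0.3
time_s: 28.05
ee_pos: [663.2, 117.6, 118.4]
ee_rot: [180.0, 0.1, 2.3]
force: [0.6, -0.2, -0.5]
gripper_width: 0.4
```

```bash
python3 -m jog '[{"dx":-0.004,"dy":0,"dz":0,"wx":0,"wy":0,"wz":0,"grip":1},{"dx":-0.003,"dy":0,"dz":0,"wx":0,"wy":0,"wz":0,"grip":1},{"dx":0,"dy":0,"dz":0,"wx":0,"wy":0,"wz":0,"grip":1}]'
python3 -m jog '[{"dx":0.015,"dy":0,"dz":0.01,"wx":0,"wy":0,"wz":0,"grip":1},{"dx":0.01,"dy":0,"dz":0.03,"wx":0,"wy":0,"wz":0,"grip":1},{"dx":0.0,"dy":0,"dz":0.04,"wx":0,"wy":0,"wz":0,"grip":1},{"dx":-0.01,"dy":-0.03,"dz":0.03,"wx":0,"wy":0,"wz":0,"grip":0.2},{"dx":-0.01,"dy":-0.045,"dz":0,"wx":0,"wy":0,"wz":0,"grip":0.2},{"dx":-0.01,"dy":-0.045,"dz":0,"wx":0,"wy":0,"wz":0,"grip":0.2},{"dx":-0.01,"dy":-0.03,"dz":0,"wx":0,"wy":0,"wz":0,"grip":0.2},{"dx":-0.01,"dy":-0.01,"dz":0,"wx":0,"wy":0,"wz":0,"grip":0.2},{"dx":0,"dy":0,"dz":0,"wx":0,"wy":0,"wz":0,"grip":0.2},{"dx":0,"dy":0,"dz":0,"wx":0,"wy":0,"wz":0,"grip":0.2}]'
python3 - <<'E'
from h import *
g=env.grab_frame("scene");a=cv2.resize(g[170:290,265:375,::-1],(400,436),interpolation=cv2.INTER_CUBIC)
f=env.grab_frame("side");b=cv2.resize(f[140:250,270:370,::-1],(400,436),interpolation=cv2.INTER_CUBIC)
cv2.imwrite("pics/flip.png",np.hstack([a,b]))
E
```

```text
time_s: 28.35
ee_pos: [657.2, 117.4, 118.0]
ee_rot: [180.0, 0.1, 2.2]
force: [0.9, 0.1, -0.2]
gripper_width: 0.5
time_s: 29.35
ee_pos: [633.1, -41.5, 228.3]
ee_rot: [-180.0, -0.0, 2.2]
force: [-0.1, 0.3, 0.6]
gripper_width: 36.6
```

View pics/flip.png

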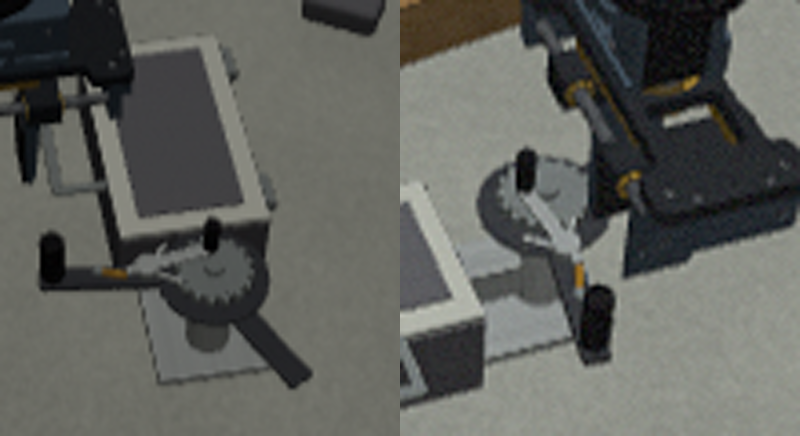

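The peg now stands on the case side, which is the locking side. The lid is shut and the handle has not moved (viewed 14 so far). Next I'll turn the jaws tangential and take the grip at about (631,-1.5).

```bash
python3 -m jog '[{"dx":0,"dy":0.004,"dz":-0.007,"wx":0,"wy":0,"wz":0.141,"grip":-0.1},{"dx":0,"dy":0.004,"dz":-0.007,"wx":0,"wy":0,"wz":0.141,"grip":-0.1},{"dx":0,"dy":0.004,"dz":-0.007,"wx":0,"wy":0,"wz":0.141,"grip":-0.1},{"dx":0,"dy":0.004,"dz":-0.007,"wx":0,"wy":0,"wz":0.141,"grip":-0.1},{"dx":0,"dy":0.004,"dz":-0.007,"wx":0,"wy":0,"wz":0.141,"grip":-0.1},{"dx":0,"dy":0.004,"dz":-0.007,"wx":0,"wy":0,"wz":0.141,"grip":-0.1},{"dx":0,"dy":0.004,"dz":-0.007,"wx":0,"wy":0,"wz":0.141,"grip":-0.1},{"dx":0,"dy":0.004,"dz":-0.007,"wx":0,"wy":0,"wz":0.141,"grip":-0.1},{"dx":0,"dy":0.004,"dz":-0.007,"wx":0,"wy":0,"wz":0.141,"grip":-0.1},{"dx":0,"dy":0.004,"dz":-0.007,"wx":0,"wy":0,"wz":0.141,"grip":-0.1}]'
python3 -m jog '[{"dx":0,"dy":0,"dz":0,"wx":0,"wy":0,"wz":0,"grip":-0.1},{"dx":0,"dy":0,"dz":0,"wx":0,"wy":0,"wz":0,"grip":-0.1}]'
```

```text
time_s: 30.45
ee_pos: [633.3, -0.6, 157.7]
ee_rot: [180.0, -0.0, 83.5]
force: [0.6, 1.0, -0.5]
gripper_width: 49.9
time_s: 30.65
ee_pos: [633.2, -1.4, 158.1]
ee_rot: [180.0, -0.0, 82.9]
force: [-0.8, -0.1, 0.3]
gripper_width: 49.9
```

```bash
python3 -m jog '[{"dx":-0.001,"dy":0,"dz":-0.018,"wx":0,"wy":0,"wz":0,"grip":-0.1},{"dx":-0.001,"dy":0,"dz":-0.018,"wx":0,"wy":0,"wz":0,"grip":-0.1},{"dx":0,"dy":0,"dz":-0.017,"wx":0,"wy":0,"wz":0,"grip":-0.1},{"dx":0,"dy":0,"dz":0,"wx":0,"wy":0,"wz":0,"grip":0.4},{"dx":0,"dy":0,"dz":0,"wx":0,"wy":0,"wz":0,"grip":1},{"dx":0,"dy":0,"dz":0,"wx":0,"wy":0,"wz":0,"grip":1},{"dx":0,"dy":0,"dz":0,"wx":0,"wy":0,"wz":0,"grip":1},{"dx":0,"dy":0,"dz":0,"wx":0,"wy":0,"wz":0,"grip":1}]' 35
python3 - <<'E'
import numpy as np
A=np.array([645.7,117.7])
for ph in np.round(np.arange(-0.5,0.51,0.1),2):
    a=np.radians(-87.6)+ph; print(ph,np.round(A+120*np.array([np.cos(a),np.sin(a)]),1),round(np.degrees(a)+180,1))
E
```

```text
time_s: 31.45
ee_pos: [632.5, -2.6, 106.4]
ee_rot: [179.7, -0.0, 83.0]
force: [2.4, -1.1, 0.7]
gripper_width: 17.5
-0.5 [592.6  10.1] 63.8
-0.4 [603.6   5.3] 69.5
-0.3 [615.1   1.7] 75.2
-0.2 [626.8  -0.8] 80.9
-0.1 [638.7  -2.1] 86.7
-0.0 [650.7  -2.2] 92.4
0.1 [662.7  -1.1] 98.1
0.2 [674.4   1.2] 103.9
0.3 [685.9   4.6] 109.6
0.4 [697.    9.2] 115.3
0.5 [707.6  14.9] 121.0
```

```bash
python3 -m jog '[{"dx":0.006,"dy":-0.0005,"dz":0,"wx":0,"wy":0,"wz":0.05,"grip":1},{"dx":0.012,"dy":-0.0002,"dz":0,"wx":0,"wy":0,"wz":0.1,"grip":1},{"dx":0.012,"dy":0.001,"dz":0,"wx":0,"wy":0,"wz":0.1,"grip":1},{"dx":0.0118,"dy":0.0022,"dz":0,"wx":0,"wy":0,"wz":0.1,"grip":1},{"dx":0.0115,"dy":0.0034,"dz":0,"wx":0,"wy":0,"wz":0.1,"grip":1},{"dx":0.011,"dy":0.0046,"dz":0,"wx":0,"wy":0,"wz":0.1,"grip":1},{"dx":0.0085,"dy":0.0045,"dz":0,"wx":0,"wy":0,"wz":0.08,"grip":1},{"dx":0,"dy":0,"dz":0,"wx":0,"wy":0,"wz":0,"grip":1},{"dx":0,"dy":0,"dz":0,"wx":0,"wy":0,"wz":0,"grip":1}]'
python3 - <<'E'
from h import *
f=env.grab_frame("wrist");cv2.imwrite("pics/w8.png",cv2.resize(f[:,:,::-1],(800,600),interpolation=cv2.INTER_CUBIC))
E
```

```text
time_s: 32.35
ee_pos: [702.7, 12.3, 106.4]
ee_rot: [-179.9, -0.0, 119.1]
force: [-3.6, -0.3, 4.2]
gripper_width: 17.1
```

View pics/w8.png

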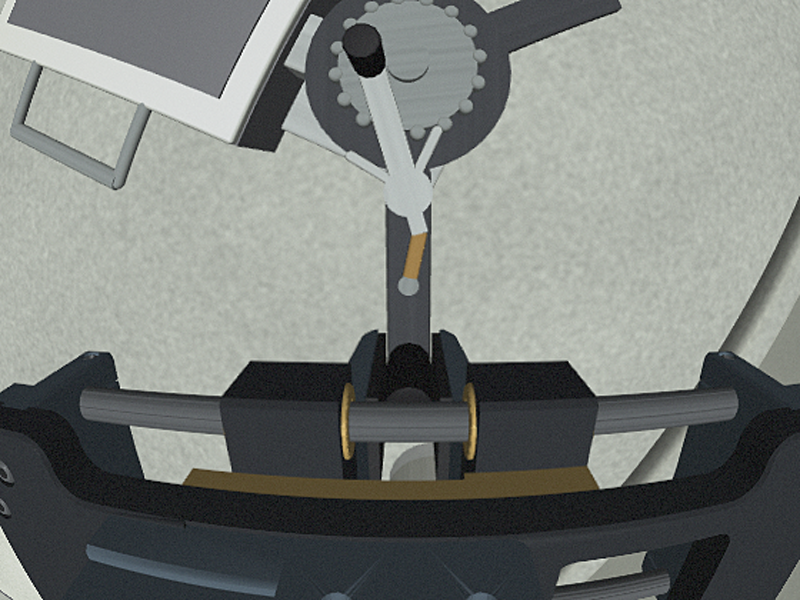

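The handle followed to about 0.47 rad, and the pawl is still on the locking side, with the peg at (363,45) left of the axis. I'll measure the bar's angle in code, using darkness on a ring around the axis, so that I don't spend more views.

```bash
cat > bar.py <<'E'
from h import *
A=np.array([645.7,117.7])
def proj(n,P,c):
    X=(np.array(c["R"])@P.T).T+np.array(c["t"])
    if n=="wrist":
        r=np.hypot(X[:,0],X[:,1]);th=np.arctan2(r,X[:,2]);return np.c_[c["cx"]+c["fx"]*th*X[:,0]/r,c["cy"]+c["fy"]*th*X[:,1]/r]
    return np.c_[c["cx"]+c["fx"]*X[:,0]/X[:,2],c["cy"]+c["fy"]*X[:,1]/X[:,2]]
def scan(n):
    c=env.get_calibration(n);g=cv2.cvtColor(env.grab_frame(n),cv2.COLOR_RGB2GRAY)
    T=np.arange(0,300,4)   # bar angle: deg in case frame
    out=[]
    for t in T:
        a=np.radians(t+2.4);r=np.arange(66,101,2)
        P=np.c_[A[0]+r*np.cos(a),A[1]+r*np.sin(a),np.full(len(r),84)]
        q=proj(n,P,c);ok=(q[:,0]>=0)&(q[:,0]<560)&(q[:,1]>=0)&(q[:,1]<420)
        out.append(int(np.median([g[int(v),int(u)] for u,v in q[ok]])) if ok.sum()>6 else -1)
    print(n,"spindle deg: grey",{int(t-20):o for t,o in zip(T,out)})
if __name__=="__main__":
    import sys
    for n in sys.argv[1:]: scan(n)
E
python3 bar.py wrist scene side
```

```text
wrist spindle deg: grey {-20: 183, -16: 183, -12: 183, -8: 184, -4: 183, 0: 183, 4: 182, 8: 182, 12: 180, 16: 181, 20: 176, 24: 178, 28: 73, 32: 70, 36: 71, 40: -1, 44: -1, 48: -1, 52: -1, 56: -1, 60: -1, 64: -1, 68: -1, 72: -1, 76: -1, 80: -1, 84: -1, 88: -1, 92: -1, 96: -1, 100: -1, 104: -1, 108: -1, 112: -1, 116: -1, 120: -1, 124: -1, 128: -1, 132: -1, 136: -1, 140: -1, 144: -1, 148: -1, 152: -1, 156: -1, 160: 123, 164: 121, 168: 122, 172: 122, 176: 121, 180: 121, 184: 121, 188: 219, 192: 220, 196: 220, 200: 187, 204: 178, 208: 171, 212: 177, 216: 181, 220: 179, 224: 178, 228: 183, 232: 184, 236: 182, 240: 180, 244: 181, 248: 182, 252: 183, 256: 182, 260: 182, 264: 182, 268: 178, 272: 74, 276: 94}
scene spindle deg: grey {-20: 109, -16: 110, -12: 108, -8: 109, -4: 110, 0: 109, 4: 111, 8: 111, 12: 110, 16: 110, 20: 112, 24: 110, 28: 73, 32: 37, 36: 37, 40: 37, 44: 96, 48: 110, 52: 109, 56: 111, 60: 111, 64: 110, 68: 111, 72: 109, 76: 110, 80: 109, 84: 109, 88: 109, 92: 109, 96: 111, 100: 109, 104: 110, 108: 110, 112: 110, 116: 82, 120: 92, 124: 136, 128: 136, 132: 129, 136: 66, 140
[... 336 characters left out ...]
20: 38, -16: 38, -12: 37, -8: 39, -4: 40, 0: 38, 4: 41, 8: 149, 12: 151, 16: 151, 20: 152, 24: 152, 28: 63, 32: 59, 36: 61, 40: 66, 44: 148, 48: 146, 52: 146, 56: 144, 60: 146, 64: 147, 68: 149, 72: 146, 76: 147, 80: 148, 84: 147, 88: 150, 92: 148, 96: 149, 100: 149, 104: 150, 108: 150, 112: 150, 116: 151, 120: 150, 124: 150, 128: 150, 132: 155, 136: 182, 140: 174, 144: 136, 148: 113, 152: 125, 156: 96, 160: 98, 164: 112, 168: 112, 172: 120, 176: 133, 180: 118, 184: 150, 188: 148, 192: 149, 196: 170, 200: 110, 204: 82, 208: 87, 212: 130, 216: 152, 220: 123, 224: 96, 228: 117, 232: 139, 236: 147, 240: 151, 244: 150, 248: 148, 252: 146, 256: 151, 260: 149, 264: 152, 268: 111, 272: 37, 276: 40}
```

The spindle is at about 35°, and the handle moved about 35.5°, so the pawl is driving the wheel. Each full stroke should add two teeth, 45°. Now the first back stroke.

```bash
python3 -m jog '[{"dx":-0.0108,"dy":-0.0052,"dz":0,"wx":0,"wy":0,"wz":-0.1,"grip":1},{"dx":-0.0113,"dy":-0.0041,"dz":0,"wx":0,"wy":0,"wz":-0.1,"grip":1},{"dx":-0.0116,"dy":-0.0029,"dz":0,"wx":0,"wy":0,"wz":-0.1,"grip":1},{"dx":-0.0119,"dy":-0.0018,"dz":0,"wx":0,"wy":0,"wz":-0.1,"grip":1},{"dx":-0.012,"dy":-0.0006,"dz":0,"wx":0,"wy":0,"wz":-0.1,"grip":1},{"dx":-0.012,"dy":0.0006,"dz":0,"wx":0,"wy":0,"wz":-0.1,"grip":1},{"dx":-0.0119,"dy":0.0018,"dz":0,"wx":0,"wy":0,"wz":-0.1,"grip":1},{"dx":-0.0116,"dy":0.003,"dz":0,"wx":0,"wy":0,"wz":-0.1,"grip":1},{"dx":-0.0113,"dy":0.0041,"dz":0,"wx":0,"wy":0,"wz":-0.1,"grip":1},{"dx":-0.0045,"dy":0.002,"dz":0,"wx":0,"wy":0,"wz":-0.04,"grip":1}]'
python3 -m jog '[{"dx":0,"dy":0,"dz":0,"wx":0,"wy":0,"wz":0,"grip":1},{"dx":0,"dy":0,"dz":0,"wx":0,"wy":0,"wz":0,"grip":1}]'
python3 bar.py side | tr ',' '\n' | sed -n 10,28p | tr '\n' ','
```

```text
time_s: 33.55
ee_pos: [594.9, 7.5, 106.4]
ee_rot: [179.8, 0.1, 65.2]
force: [0.7, -7.5, 2.2]
gripper_width: 17.3
time_s: 33.75
ee_pos: [594.4, 7.7, 106.4]
ee_rot: [179.9, 0.2, 65.3]
force: [-3.4, -4.8, 6.5]
gripper_width: 17.1
 16: 148, 20: 27, 24: 20, 28: 36, 32: 39, 36: 40, 40: 37, 44: 42, 48: 39, 52: 34, 56: 42, 60: 40, 64: 34, 68: 38, 72: 47, 76: 22, 80: 23, 84: 32, 88: 79,
```

```bash
python3 -m jog '[{"dx":0.0045,"dy":-0.002,"dz":0,"wx":0,"wy":0,"wz":0.04,"grip":1},{"dx":0.0113,"dy":-0.0041,"dz":0,"wx":0,"wy":0,"wz":0.1,"grip":1},{"dx":0.0116,"dy":-0.003,"dz":0,"wx":0,"wy":0,"wz":0.1,"grip":1},{"dx":0.0119,"dy":-0.0018,"dz":0,"wx":0,"wy":0,"wz":0.1,"grip":1},{"dx":0.012,"dy":-0.0006,"dz":0,"wx":0,"wy":0,"wz":0.1,"grip":1},{"dx":0.012,"dy":0.0006,"dz":0,"wx":0,"wy":0,"wz":0.1,"grip":1},{"dx":0.0119,"dy":0.0018,"dz":0,"wx":0,"wy":0,"wz":0.1,"grip":1},{"dx":0.0116,"dy":0.0029,"dz":0,"wx":0,"wy":0,"wz":0.1,"grip":1},{"dx":0.0113,"dy":0.0041,"dz":0,"wx":0,"wy":0,"wz":0.1,"grip":1},{"dx":0.0108,"dy":0.0052,"dz":0,"wx":0,"wy":0,"wz":0.1,"grip":1}]'
python3 -m jog '[{"dx":0,"dy":0,"dz":0,"wx":0,"wy":0,"wz":0,"grip":1},{"dx":0,"dy":0,"dz":0,"wx":0,"wy":0,"wz":0,"grip":1}]'
python3 bar.py side | tr ',' '\n' | sed -n 10,48p | tr '\n' ','
```

```text
time_s: 34.8
ee_pos: [700.9, 11.4, 106.4]
ee_rot: [-179.6, -0.1, 119.3]
force: [-9.8, -2.4, 9.0]
gripper_width: 17.1
time_s: 35.0
ee_pos: [702.5, 12.3, 106.4]
ee_rot: [-179.9, -0.0, 119.1]
force: [-4.7, -1.0, 6.2]
gripper_width: 17.6
 16: 151, 20: 152, 24: 151, 28: 151, 32: 149, 36: 148, 40: 148, 44: 147, 48: 145, 52: 145, 56: 147, 60: 147, 64: 145, 68: 147, 72: 149, 76: 94, 80: 57, 84: 60, 88: 57, 92: 147, 96: 150, 100: 150, 104: 151, 108: 150, 112: 150, 116: 150, 120: 150, 124: 149, 128: 152, 132: 152, 136: 183, 140: 174, 144: 141, 148: 113, 152: 125, 156: 97, 160: 98, 164: 114, 168: 113,
```

The spindle is now at about 82°. Second full stroke.

```bash
python3 -m jog '[{"dx":-0.0108,"dy":-0.0052,"dz":0,"wx":0,"wy":0,"wz":-0.1,"grip":1},{"dx":-0.0113,"dy":-0.0041,"dz":0,"wx":0,"wy":0,"wz":-0.1,"grip":1},{"dx":-0.0116,"dy":-0.0029,"dz":0,"wx":0,"wy":0,"wz":-0.1,"grip":1},{"dx":-0.0119,"dy":-0.0018,"dz":0,"wx":0,"wy":0,"wz":-0.1,"grip":1},{"dx":-0.012,"dy":-0.0006,"dz":0,"wx":0,"wy":0,"wz":-0.1,"grip":1},{"dx":-0.012,"dy":0.0006,"dz":0,"wx":0,"wy":0,"wz":-0.1,"grip":1},{"dx":-0.0119,"dy":0.0018,"dz":0,"wx":0,"wy":0,"wz":-0.1,"grip":1},{"dx":-0.0116,"dy":0.003,"dz":0,"wx":0,"wy":0,"wz":-0.1,"grip":1},{"dx":-0.0113,"dy":0.0041,"dz":0,"wx":0,"wy":0,"wz":-0.1,"grip":1},{"dx":-0.0045,"dy":0.002,"dz":0,"wx":0,"wy":0,"wz":-0.04,"grip":1}]'
python3 -m jog '[{"dx":0,"dy":0,"dz":0,"wx":0,"wy":0,"wz":0,"grip":1},{"dx":0,"dy":0,"dz":0,"wx":0,"wy":0,"wz":0,"grip":1}]'
python3 -m jog '[{"dx":0.0045,"dy":-0.002,"dz":0,"wx":0,"wy":0,"wz":0.04,"grip":1},{"dx":0.0113,"dy":-0.0041,"dz":0,"wx":0,"wy":0,"wz":0.1,"grip":1},{"dx":0.0116,"dy":-0.003,"dz":0,"wx":0,"wy":0,"wz":0.1,"grip":1},{"dx":0.0119,"dy":-0.0018,"dz":0,"wx":0,"wy":0,"wz":0.1,"grip":1},{"dx":0.012,"dy":-0.0006,"dz":0,"wx":0,"wy":0,"wz":0.1,"grip":1},{"dx":0.012,"dy":0.0006,"dz":0,"wx":0,"wy":0,"wz":0.1,"grip":1},{"dx":0.0119,"dy":0.0018,"dz":0,"wx":0,"wy":0,"wz":0.1,"grip":1},{"dx":0.0116,"dy":0.0029,"dz":0,"wx":0,"wy":0,"wz":0.1,"grip":1},{"dx":0.0113,"dy":0.0041,"dz":0,"wx":0,"wy":0,"wz":0.1,"grip":1},{"dx":0.0108,"dy":0.0052,"dz":0,"wx":0,"wy":0,"wz":0.1,"grip":1}]'
python3 -m jog '[{"dx":0,"dy":0,"dz":0,"wx":0,"wy":0,"wz":0,"grip":1},{"dx":0,"dy":0,"dz":0,"wx":0,"wy":0,"wz":0,"grip":1}]'
python3 bar.py side | tr ',' '\n' | sed -n 20,52p | tr '\n' ','
```

```text
time_s: 36.05
ee_pos: [594.5, 7.8, 106.4]
ee_rot: [179.8, 0.1, 65.2]
force: [0.2, -6.7, 3.9]
gripper_width: 17.5
time_s: 36.25
ee_pos: [593.9, 8.1, 106.4]
ee_rot: [180.0, 0.2, 65.3]
force: [-4.2, -4.8, 6.7]
gripper_width: 17.5
time_s: 37.25
ee_pos: [700.9, 11.5, 106.3]
ee_rot: [-179.6, -0.1, 119.3]
force: [-11.1, -1.7, 9.1]
gripper_width: 17.3
time_s: 37.45
ee_pos: [702.5, 12.4, 106.4]
ee_rot: [-179.9, -0.0, 119.1]
force: [-4.2, -1.3, 6.3]
gripper_width: 17.2
 56: 146, 60: 146, 64: 146, 68: 147, 72: 146, 76: 148, 80: 147, 84: 147, 88: 149, 92: 150, 96: 149, 100: 149, 104: 150, 108: 148, 112: 150, 116: 150, 120: 148, 124: 57, 128: 59, 132: 59, 136: 52, 140: 130, 144: 140, 148: 114, 152: 128, 156: 97, 160: 97, 164: 112, 168: 114, 172: 120, 176: 133, 180: 116, 184: 150,
```

The spindle is at about 127°. The last stroke needs only about 33°, so I'll stop the forward swing at a handle angle of about 0.25.

```bash
python3 -m jog '[{"dx":-0.0108,"dy":-0.0052,"dz":0,"wx":0,"wy":0,"wz":-0.1,"grip":1},{"dx":-0.0113,"dy":-0.0041,"dz":0,"wx":0,"wy":0,"wz":-0.1,"grip":1},{"dx":-0.0116,"dy":-0.0029,"dz":0,"wx":0,"wy":0,"wz":-0.1,"grip":1},{"dx":-0.0119,"dy":-0.0018,"dz":0,"wx":0,"wy":0,"wz":-0.1,"grip":1},{"dx":-0.012,"dy":-0.0006,"dz":0,"wx":0,"wy":0,"wz":-0.1,"grip":1},{"dx":-0.012,"dy":0.0006,"dz":0,"wx":0,"wy":0,"wz":-0.1,"grip":1},{"dx":-0.0119,"dy":0.0018,"dz":0,"wx":0,"wy":0,"wz":-0.1,"grip":1},{"dx":-0.0116,"dy":0.003,"dz":0,"wx":0,"wy":0,"wz":-0.1,"grip":1},{"dx":-0.0113,"dy":0.0041,"dz":0,"wx":0,"wy":0,"wz":-0.1,"grip":1},{"dx":-0.0045,"dy":0.002,"dz":0,"wx":0,"wy":0,"wz":-0.04,"grip":1}]'
python3 -m jog '[{"dx":0,"dy":0,"dz":0,"wx":0,"wy":0,"wz":0,"grip":1},{"dx":0,"dy":0,"dz":0,"wx":0,"wy":0,"wz":0,"grip":1}]'
python3 -m jog '[{"dx":0.0045,"dy":-0.002,"dz":0,"wx":0,"wy":0,"wz":0.04,"grip":1},{"dx":0.0113,"dy":-0.0041,"dz":0,"wx":0,"wy":0,"wz":0.1,"grip":1},{"dx":0.0116,"dy":-0.003,"dz":0,"wx":0,"wy":0,"wz":0.1,"grip":1},{"dx":0.0119,"dy":-0.0018,"dz":0,"wx":0,"wy":0,"wz":0.1,"grip":1},{"dx":0.012,"dy":-0.0006,"dz":0,"wx":0,"wy":0,"wz":0.1,"grip":1},{"dx":0.012,"dy":0.0006,"dz":0,"wx":0,"wy":0,"wz":0.1,"grip":1},{"dx":0.0119,"dy":0.0018,"dz":0,"wx":0,"wy":0,"wz":0.1,"grip":1},{"dx":0.0116,"dy":0.0029,"dz":0,"wx":0,"wy":0,"wz":0.1,"grip":1},{"dx":0,"dy":0,"dz":0,"wx":0,"wy":0,"wz":0,"grip":1},{"dx":0,"dy":0,"dz":0,"wx":0,"wy":0,"wz":0,"grip":1}]'
python3 bar.py side scene
```

```text
time_s: 38.5
ee_pos: [594.4, 7.9, 106.4]
ee_rot: [179.8, 0.1, 65.2]
force: [0.7, -6.5, 3.0]
gripper_width: 17.3
time_s: 38.7
ee_pos: [593.9, 8.1, 106.4]
ee_rot: [180.0, 0.2, 65.3]
force: [-3.3, -4.1, 6.3]
gripper_width: 17.2
time_s: 39.7
ee_pos: [680.5, 2.8, 106.4]
ee_rot: [-179.9, 0.0, 107.7]
force: [-4.9, -2.2, 5.9]
gripper_width: 17.4
side spindle deg: grey {-20: 41, -16: 41, -12: 41, -8: 41, -4: 40, 0: 41, 4: 40, 8: 38, 12: 39, 16: 40, 20: 38, 24: 74, 28: 151, 32: 148, 36: 148, 40: 148, 44: 149, 48: 145, 52: 147, 56: 148, 60: 147, 64: 146, 68: 149, 72: 148, 76: 146, 80: 148, 84: 147, 88: 149, 92: 148, 96: 150, 100: 149, 104: 150, 108: 151, 112: 150, 116: 151, 120: 151, 124: 150, 128: 151, 132: 155, 136: 183, 140: 174, 144: 139, 148: 113, 152: 127, 156: 71, 160: 60, 164: 60, 168: 52, 172: 90, 176: 108, 180: 118, 184: 150, 188: 148, 192: 150, 196: 169, 200: 110, 204: 83, 208: 86, 212: 127, 216: 152, 220: 124, 224: 95, 228: 116, 232: 140, 236: 146, 240: 152, 244: 149, 248: 58, 252: 35, 256: 38, 260: 38, 264: 39, 268: 38, 272: 38, 276: 39}
scene spindle deg: grey {-20: 109, -16: 110, -12: 108, -8: 108, -4: 110, 0: 109, 4: 111, 8: 111, 12: 110, 16: 110, 20: 111, 24: 111, 28: 111, 32: 111, 36: 111, 40: 110, 44: 110, 48: 110, 52: 109, 56: 111, 60: 111, 64: 110, 68: 110, 72: 109, 76: 110, 80: 109, 84: 109, 88: 109, 92: 109, 96: 110, 100: 109, 104: 110, 108: 109, 112: 109, 116: 82, 120: 91, 124: 136, 128: 135, 132: 129, 136: 65, 140: 66, 144: 65, 148: 65, 152: 37, 156: 37, 160: 36, 164: 36, 168: 66, 172: 65, 176: 65, 180: 65, 184: 65, 188: 129, 192: 135, 196: 135, 200: 115, 204: 43, 208: 23, 212: 23, 216: 17, 220: 21, 224: 23, 228: 22, 232: 12, 236: 9, 240: 20, 244: 23, 248: 23, 252: 23, 256: 24, 260: 24, 264: 24, 268: 8, 272: 19, 276: 22}
```

The spindle reads about 158° in the scene view and 163° in the side view, so roughly 160° (2.79 rad). I'll release the grip and back off upwards.

```bash
python3 -m jog '[{"dx":0,"dy":0,"dz":0,"wx":0,"wy":0,"wz":0,"grip":0},{"dx":0,"dy":0,"dz":0,"wx":0,"wy":0,"wz":0,"grip":0},{"dx":0,"dy":0,"dz":0.0,"wx":0,"wy":0,"wz":0,"grip":0},{"dx":0,"dy":0,"dz":0.03,"wx":0,"wy":0,"wz":0,"grip":0},{"dx":0,"dy":0,"dz":0.04,"wx":0,"wy":0,"wz":0,"grip":0},{"dx":0,"dy":0,"dz":0.04,"wx":0,"wy":0,"wz":0,"grip":0},{"dx":0,"dy":-0.05,"dz":0.02,"wx":0,"wy":0,"wz":0,"grip":0},{"dx":0,"dy":-0.05,"dz":0,"wx":0,"wy":0,"wz":0,"grip":0},{"dx":0,"dy":0,"dz":0,"wx":0,"wy":0,"wz":0,"grip":0},{"dx":0,"dy":0,"dz":0,"wx":0,"wy":0,"wz":0,"grip":0}]'
python3 bar.py scene | tr ',' '\n' | sed -n 40,54p | tr '\n' ','
python3 - <<'E'
from h import *
f=env.grab_frame("wrist");cv2.imwrite("pics/end.png",cv2.resize(f[:,:,::-1],(800,600),interpolation=cv2.INTER_CUBIC))
E
```

```text
time_s: 40.8
ee_pos: [681.4, -94.1, 233.3]
ee_rot: [-180.0, -0.1, 107.5]
force: [0.2, 0.1, -1.4]
gripper_width: 45.7
 136: 68, 140: 67, 144: 67, 148: 67, 152: 38, 156: 38, 160: 37, 164: 37, 168: 67, 172: 67, 176: 67, 180: 67, 184: 67, 188: 132, 192: 138,
```

View pics/end.png

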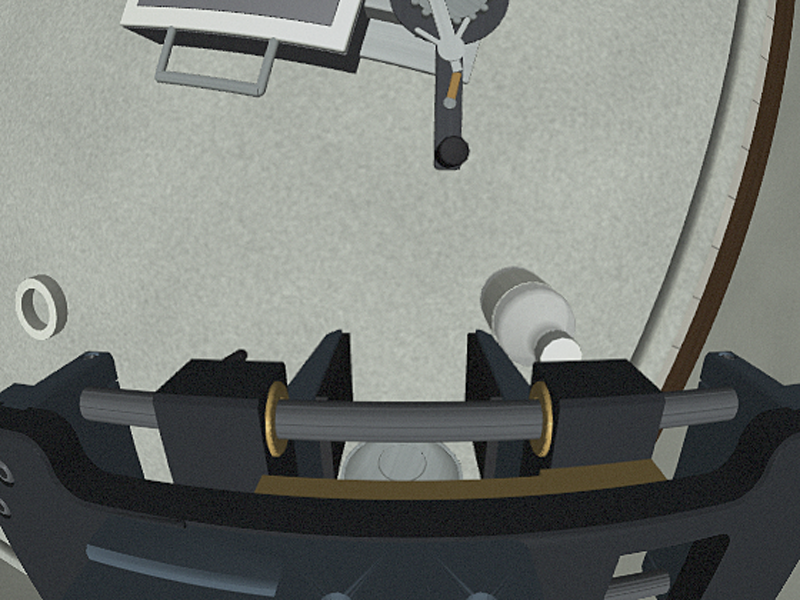

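The final view shows the lid shut and the handle released. The lever leans left (inwards), which is the locking side, and the bystanders shown here are in place. The robot is touching nothing, so I'll hand in.

```bash
python3 -c "
from workcell import env
print(env.state()['force']); print(env.job_done())"
```

```text
[-0.72139008  0.21962661  0.28248853]
the job is handed in; nothing more can be done
None
```

The job is finished and handed in at about 41 s of the 192 s allowed. No verdict is reported, so the results below are from my own checks.

**What I did:**
1. I pinched the lid's bar and swung the lid open; it stayed open by itself against the stop.
2. I put all three bottles standing in the case: two in the middle bay, one in the -x bay.
3. I swung the lid shut by its bar.
4. I flipped the pawl peg to the locking side, then worked the handle through one part stroke, two full strokes and a shortened last one.

**Last checks:**
- **Bottles:** a picture taken just before closing showed all three in the case with the lid open. I could not see inside after shutting it.
- **Lid:** it looks shut in the pictures, but I did not measure its angle.
- **Locking bar:** with the handle still held, the two cameras disagreed slightly: 158° in the scene view and 163° in the side view. After release the scene view still read 158°. That is about 2.76 to 2.85 rad, against the 2.6 needed.
- **Pawl:** the lever still leaned to the locking side in the last picture, though the peg itself was just out of frame.
- **Robot:** it was clear of everything, with under 1 N on the tool.
- **Bystanders:** those in the last picture were in place. The glove box and the small instrument were outside it, and I did not measure how far any of them moved.

One early move was refused for incomplete rows and had no effect. I used all 16 picture views, more than the 12 planned.

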